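Load the lacquering board and start the timer

TASK

First slide the tall lacquer can along the bench, standing on its base and without lifting or tipping it, right into the grey bay until it is against the back wall. Then set every round-bottomed vase upright, level and centred in a rubber ring of the board, one to a ring. Last, press the timer's plunger fully down, keep it down for two seconds and let it rise; leave the other things on the bench where they are.

Things in the scene. Friction and masses are not known exactly. Their poses are not given: they have to be found in the camera images.
- vase0: Brass vase (may be absent): a globe of radius 40 mm, with a 14 mm flat at the bottom, under a round neck 28 mm across that runs from 78 to 114 mm up (grip here, from above), then a lip up to 40 mm wide, 125 mm in all. Origin: lowest point, z up its axis. 0.28 to 0.46 kg, centre of mass 24 mm up: rights itself on the bench; in a ring it may stay tilted.
- vase1: Brass vase (may be absent): a globe of radius 40 mm, with a 14 mm flat at the bottom, under a round neck 28 mm across that runs from 78 to 114 mm up (grip here, from above), then a lip up to 40 mm wide, 125 mm in all. Origin: lowest point, z up its axis. 0.28 to 0.46 kg, centre of mass 24 mm up: rights itself on the bench; in a ring it may stay tilted.
- vase2: Brass vase (may be absent): a globe of radius 40 mm, with a 14 mm flat at the bottom, under a round neck 28 mm across that runs from 78 to 114 mm up (grip here, from above), then a lip up to 40 mm wide, 125 mm in all. Origin: lowest point, z up its axis. 0.28 to 0.46 kg, centre of mass 24 mm up: rights itself on the bench; in a ring it may stay tilted.
- vase3: Brass vase (may be absent): a globe of radius 40 mm, with a 14 mm flat at the bottom, under a round neck 28 mm across that runs from 78 to 114 mm up (grip here, from above), then a lip up to 40 mm wide, 125 mm in all. Origin: lowest point, z up its axis. 0.28 to 0.46 kg, centre of mass 24 mm up: rights itself on the bench; in a ring it may stay tilted.
- ring0 (a point): Centre of the mouth, level with the top edge, of one of four fixed grey rubber rings (76 mm outside, 58 inside, 24 high) on a 200 mm square plywood board; 36 mm above the bench; neighbours 100 mm apart. A vase seated level has its origin about 13 mm below this point.
- ring1 (a point): Centre of the mouth, level with the top edge, of one of four fixed grey rubber rings (76 mm outside, 58 inside, 24 high) on a 200 mm square plywood board; 36 mm above the bench; neighbours 100 mm apart. A vase seated level has its origin about 13 mm below this point.
- ring2 (a point): Centre of the mouth, level with the top edge, of one of four fixed grey rubber rings (76 mm outside, 58 inside, 24 high) on a 200 mm square plywood board; 36 mm above the bench; neighbours 100 mm apart. A vase seated level has its origin about 13 mm below this point.
- ring3 (a point): Centre of the mouth, level with the top edge, of one of four fixed grey rubber rings (76 mm outside, 58 inside, 24 high) on a 200 mm square plywood board; 36 mm above the bench; neighbours 100 mm apart. A vase seated level has its origin about 13 mm below this point.
- can: Tall aluminium lacquer can with paper label, 76 mm across, straight for 150 mm, then a 28 mm cap, 190 mm in all, 0.36 to 0.59 kg, loose; too fat to grip; tips over if pushed high (push within 40 mm of the bench). Origin: centre of its underside, z up.
- bay_home (a point): Where the can's underside centre comes when the can touches the bay's back wall (its face is 39 mm from here). Grey fixed U-shaped bay on the bench, walls 35 mm high; y points out of its open mouth (robot's left), so the can goes in along -y. Side walls' faces are 52 mm either side in x and end at y = +19 mm.
- plunger_top (a point): Centre of the top face of the timer's round black palm plunger (48 mm across, on a grey 80 x 80 x 70 mm housing fixed to the bench); moves down with it; 124 mm above the bench when up.
- plunger (a joint): How far the plunger is pressed, m: 0 up, 0.030 fully down (end stop). Spring: 3 N to start, 12 N fully down; it rises by itself when let go.
- disc: Bystander: abrasive disc, 60 mm across, 6 mm thick, lying flat. Origin: centre of its underside.
- file: Bystander: file with a wooden handle, 240 mm long, lying flat. Origin: centre of its underside.
- grinder: Bystander: blue air grinder, 180 mm long, 44 mm high, lying flat. Origin: centre of its underside.
- bust: Bystander: brass forearm casting standing upright, 125 mm tall, 48 mm across. Origin: centre of its underside.
- block_casting: Bystander: hollow brass block casting, 70 x 60 x 50 mm. Origin: centre of its underside.
Not all that is in view belongs to the job. Leave any red look-alike of the vase0 alone. Leave any red look-alike of the vase2 alone.

How it is judged (in metres and radians):
On the way, in this order (a step that is already met when the one before it is completed fails the run):
1. the can stands in the bay, against the back wall (y of can in the frame of bay_home between -0.02 and 0.01 m and x of can in the frame of bay_home between -0.025 and 0.025 m and angle between can's own z axis and vertical below 0.08 rad), for 0.2 s.
2. every vase is seated level in a ring (angle between each of vase0, vase1, vase2, vase3's own z axis and vertical below 0.12 rad and ((horizontal distance between vase0 and ring0 below 0.01 m and z of vase0 in the frame of ring0 between -0.02 and -0.007 m) or (horizontal distance between vase0 and ring1 below 0.01 m and z of vase0 in the frame of ring1 between -0.02 and -0.007 m) or (horizontal distance between vase0 and ring2 below 0.01 m and z of vase0 in the frame of ring2 between -0.02 and -0.007 m) or (horizontal distance between vase0 and ring3 below 0.01 m and z of vase0 in the frame of ring3 between -0.02 and -0.007 m)) and ((horizontal distance between vase1 and ring0 below 0.01 m and z of vase1 in the frame of ring0 between -0.02 and -0.007 m) or (horizontal distance between vase1 and ring1 below 0.01 m and z of vase1 in the frame of ring1 between -0.02 and -0.007 m) or (horizontal distance between vase1 and ring2 below 0.01 m and z of vase1 in the frame of ring2 between -0.02 and -0.007 m) or (horizontal distance between vase1 and ring3 below 0.01 m and z of vase1 in the frame of ring3 between -0.02 and -0.007 m)) and ((horizontal distance between vase2 and ring0 below 0.01 m and z of vase2 in the frame of ring0 between -0.02 and -0.007 m) or (horizontal distance between vase2 and ring1 below 0.01 m and z of vase2 in the frame of ring1 between -0.02 and -0.007 m) or (horizontal distance between vase2 and ring2 below 0.01 m and z of vase2 in the frame of ring2 between -0.02 and -0.007 m) or (horizontal distance between vase2 and ring3 below 0.01 m and z of vase2 in the frame of ring3 between -0.02 and -0.007 m)) and ((horizontal distance between vase3 and ring0 below 0.01 m and z of vase3 in the frame of ring0 between -0.02 and -0.007 m) or (horizontal distance between vase3 and ring1 below 0.01 m and z of vase3 in the frame of ring1 between -0.02 and -0.007 m) or (horizontal distance between vase3 and ring2 below 0.01 m and z of vase3 in the frame of ring2 between -0.02 and -0.007 m) or (horizontal distance between vase3 and ring3 below 0.01 m and z of vase3 in the frame of ring3 between -0.02 and -0.007 m))), for 0.2 s.
3. the plunger is held fully down (value of joint plunger above 0.026 m), for 1 s.
At the end, for the whole second after the job is handed in: Can upright in the bay within 10 mm of the back wall; every vase present at rest in a ring, lowest point within 10 mm of its axis and 7 to 20 mm below its top edge, within 0.12 rad of upright; plunger was held down (over 26 of 30 mm) for 1 s and is up again (under 4 mm) (all of step 1 and all of step 2 and linear speed of each of vase0, vase1, vase2, vase3 below 0.02 m/s and value of joint plunger below 0.004 m); the robot touches nothing.
It fails at once if the can is tipped by more than 0.35 rad (angle between can's own z axis and vertical above 0.35 rad).
It fails at once if the can is lifted more than 20 mm off the bench (height (world z) of can above 0.02 m).
It fails at once if a bystander is carried or knocked more than 80 mm away, or the forearm casting is knocked over (distance of any of disc, file, grinder, bust, block_casting from where it was at the start of the episode above 0.08 m or angle between bust's own z axis and vertical above 0.8 rad).
Of vase0, vase1, vase2, vase3 only 3 to 4 are there at a start; the rules pass over those that are not, and their reading is None.
At some moment in a run one of vase0, vase1, vase2, vase3 may be knocked a few centimetres aside while the robot is not near it.
Once in a run the grip may slacken for a moment while it holds something.
It also fails if it takes over 210 s, if anything falls off the work surface, if the arm or the gripper's body presses on something with over 40 N, if the wrist force passes 120 N, or if a joint passes its speed limit or range.

ROBOT

A 6-joint arm with a two-finger parallel gripper is mounted at the origin on the work surface. World frame = base frame: x ahead of the robot, y to its left, z up, the work surface at z = 0. Lengths are in mm, angles in rad, forces in N, time in s.
With the tool pointing down it reaches from about 425 to 1125 mm from the base axis. Payload 14.9 kg.
Tool frame: the origin (TCP) lies midway between the tips of the shut fingers; the grasp point (between the pads) lies 19 mm behind it; z points along the fingers, y is the line along which they close (so a half turn about z gives the same grasp; the last joint's range is limited). The gripper opens to 91 mm and grips with 3 to 60 N. Pads are 32 mm wide; open, the fingers measure 118 mm over their backs; the gripper's body (76 mm by 178 mm) begins 60 mm behind the grasp point.
Start: joints at [1.131, 0.379, 1.734, -0, 1.028, -0.033], TCP at [276.979, 642.884, 189.132] pointing down, gripper open.
Joint ranges: [-2.77, 2.77], [-0.74, 2.19], [0, 2.66], [-1.06, 4.2], [0.31, 2.87], [-3.08, 3.08]. Speed limits (rad/s): [1.89, 1.89, 2.39, 3.14, 3.14, 3.14].

INTERFACE

Orientations are given as a rotation vector (axis times angle).
In Python, from cell import telemetry, eyes, manip gives the robot as it stands. The module is installed in compiled form; this text tells all that it offers.
- The arm moves only by the tool drive_tool, never from a script. Its argument "commands" is a list of rows, each an object with "linear": the shift along the tool's x, y, z in units of 30 mm (1.0 is 30 mm), a list of three; "turn": the turn about the tool's z in units of 6 degrees (1.0 is 6 degrees). In form: [{"linear": [tx, ty, tz], "turn": turn}, ...]. A call has exactly 5 rows; each row shifts and turns the commanded pose from where the row before left it, along the tool's axes as they then stand; what a row does not reach is not made up. A row lasts 1/10 s, in which the tool goes at most 50 mm and 8.59 degrees, less where a joint would pass 70% of its speed; a pose out of reach is approached as far as the arm can. A call is refused whole if a number of a shift passes 1 or a number of a turn 1, either way. A call with a gripper value outside its range is refused whole. "claw" is the finger opening in mm, from 0 to 91.2, set as the call begins (left out, the last holds). The fingers move at their own pace and stop on an object; the grip force is fixed at half the most. Time passes only in rows, so rows that do not move let the fingers close, or fill a call up. It gives the time, the measured TCP pose, the force, the opening and the grip force at its end, in the units of the state.
- telemetry.observe(): the state, without advancing time (a new reading comes with each control period).
- eyes.capture(name): name is "scene" or "top" or "wrist"; returns a dict with "pixels" (384x512x3 uint8, red, green, blue), "vfov" (degrees; the focal length in pixels is half the picture's height over the tangent of half this angle, whatever the lens; pixels are square), "cx", "cy" (the principal point, pixels), "origin" and "attitude" of the camera in the world; the wrist camera has in their place "hand_eye" (4x4, takes a point from camera to tool coordinates, whose origin is the TCP and whose axes are the flange's). Camera axes: x right, y down, z forward; pixel columns grow to the right and rows downward; lengths in mm; the calibration is good to about 2 mm. A picture is of the moment at which its call begins: read the wrist's pose just before it. There is no depth.
- manip.finish_job(): hands the job in; it is judged then, once.
Trained networks look in a picture, given as the dict that the camera call returned (one of the last four; its "shot" number tells which), for a name from the list of things; names that differ only in an ending like _2 or _b are one class to them, and where a whole thing is asked for, a point or a joint stands for the part that bears it (a point fixed in the world has none). Each returns a list of dicts, best first, with "p" (0 to 1); they miss things now and then, are a little off and sometimes report something else, mostly with a low value. They report only what shows in the picture. A call takes as long as a camera call. They do not tell look-alikes from the thing itself.
- eyes.search_frame(picture, target): "centre" ([column, row] in pixels, amid what is visible of it).
- eyes.trace(picture, target): "mask" (384x512 bool, what is visible of it) and "centre" ([column, row] in pixels, amid what is visible of it).
The state is a dict: "time_s": time; "joint_pos": joint angles; "joint_vel": joint speeds; "joint_torque": joint torques, N m; "tool_pos": TCP position; "eef_rot": TCP orientation; "force": force on the tool from outside, world axes, zero at the start; "wrist_torque": the same for the moment, N m; "grip_width": finger opening in mm; "grasp_force": force on a finger pad.
Only numpy, scipy, OpenCV 4.12 (cv2) and the standard library are available. Lean on these libraries where they do the work, as an engineer would, in place of code of your own. Each camera call takes 0.05 s, during which the arm holds its last target. There are 200 camera calls.

## Working session

There is one attempt and no reset: what is moved stays moved. The work goes in short steps, Python scripts to look and compute and a tool call to move; the robot and the scene stay as the last step left them, time stands still between calls to the robot, and variables do not carry over. Pictures are saved under pics/ and viewed, at most 14 in all, crops included, and the job is handed in when it is done.

Besides the shell and the picture viewer there is one more tool, called after "Call:" as name([rows], argument=value, ...), one row to a line, values as JSON. drive_tool: Moves the arm, as the interface text tells. Its arguments: {"type":"object","properties":{"commands":{"type":"array"},"claw":{"type":"number"}},"required":["commands"]}

```bash
mkdir -p pics; cat > h.py <<'E'
import numpy as np, cv2
from scipy.spatial.transform import Rotation as R
from cell import telemetry, eyes, manip
def cam(name):
    s=telemetry.observe(); p=eyes.capture(name)
    if 'hand_eye' in p:
        T=np.eye(4); T[:3,:3]=R.from_rotvec(s['eef_rot']).as_matrix(); T[:3,3]=s['tool_pos']
        M=T@np.array(p['hand_eye'])
    else:
        M=np.eye(4); a=np.array(p['attitude'],float)
        M[:3,:3]=a if a.shape==(3,3) else R.from_rotvec(a).as_matrix(); M[:3,3]=p['origin']
    p['M']=M; p['f']=192/np.tan(np.radians(p['vfov'])/2)
    return p
def px2w(p,px,z):
    d=p['M'][:3,:3]@np.array([(px[0]-p['cx'])/p['f'],(px[1]-p['cy'])/p['f'],1]); o=p['M'][:3,3]
    return o+d*(z-o[2])/d[2]
def w2px(p,w):
    c=p['M'][:3,:3].T@(np.array(w)-p['M'][:3,3]); return np.array([p['cx'],p['cy']])+p['f']*c[:2]/c[2]
def save(p,n): cv2.imwrite('pics/'+n+'.png',p['pixels'][:,:,::-1])
E
python3 - <<'E'
from h import *
s=telemetry.observe(); print({k:np.round(v,3) for k,v in s.items()})
for n in('top','scene','wrist'):
    p=cam(n); save(p,n+'0'); print(n,p['vfov'],p['cx'],p['cy'],p['M'].round(2).tolist(),[k for k in p])
    if n!='wrist':
        H={'vase0':80,'can':150,'ring0':36,'plunger_top':124,'disc':6,'file':8,'grinder':22,'bust':100,'block_casting':50,'bay_home':0}
        for t,z in H.items():
            try: r=eyes.search_frame(p,t)
            except Exception as e: print(t,e); continue
            print(t,[(np.round(q['centre']).tolist(),round(q['p'],2),px2w(p,q['centre'],z)[:2].round().tolist()) for q in r])
E
```

```text
{'time_s': np.float64(0.0), 'joint_pos': array([ 1.131,  0.379,  1.735, -0.   ,  1.028, -0.033]), 'joint_vel': array([-0.001,  0.   , -0.001, -0.   , -0.   , -0.   ]), 'joint_torque': array([ 4.0000e-03, -7.6370e+01, -4.3438e+01,  6.5000e-02,  4.2000e-02,
       -0.0000e+00]), 'tool_pos': array([276.818, 642.48 , 188.466]), 'eef_rot': array([-6.350e-01, -3.077e+00,  2.000e-03]), 'force': array([-0.314, -0.002, -0.376]), 'wrist_torque': array([-0.04 ,  0.009,  0.03 ]), 'grasp_force': np.float64(0.0), 'grip_width': np.float64(91.181)}
top 47.14226766973207 255.34589496455285 187.42572391797145 [[-0.0, -0.99, 0.11, 404.69], [-1.0, 0.0, 0.0, -41.23], [-0.0, -0.11, -0.99, 1399.36], [0.0, 0.0, 0.0, 1.0]] ['pixels', 'vfov', 'cx', 'cy', 'origin', 'attitude', 'shot', 'M', 'f']
vase0 [([329.0, 222.0], 0.93, [441.0, -257.0]), ([358.0, 253.0], 0.93, [349.0, -341.0]), ([284.0, 216.0], 0.9, [457.0, -122.0]), ([317.0, 261.0], 0.89, [327.0, -218.0]), ([407.0, 253.0], 0.75, [348.0, -485.0]), ([240.0, 206.0], 0.72, [490.0, 11.0]), ([368.0, 213.0], 0.6, [468.0, -374.0])]
can [([266.0, 151.0], 0.93, [64
[... 1113 characters left out ...]
[348.0, 235.0], 0.9, [578.0, 215.0])]
plunger_top [([430.0, 222.0], 0.63, [529.0, 392.0]), ([186.0, 192.0], 0.26, [728.0, -199.0])]
disc []
file [([392.0, 201.0], 0.65, [341.0, 281.0]), ([426.0, 276.0], 0.24, [592.0, 424.0])]
grinder [([142.0, 172.0], 0.83, [618.0, -494.0]), ([228.0, 160.0], 0.56, [410.0, -285.0])]
bust [([424.0, 274.0], 0.84, [678.0, 409.0])]
block_casting [([346.0, 286.0], 0.69, [752.0, 267.0])]
bay_home [([185.0, 196.0], 0.72, [628.0, -306.0])]
wrist 69.36344518416945 253.64999124160641 189.81420252191407 [[0.4, 0.88, 0.25, 207.09], [0.92, -0.38, -0.11, 673.16], [-0.0, 0.27, -0.96, 384.52], [0.0, 0.0, 0.0, 1.0]] ['pixels', 'vfov', 'cx', 'cy', 'hand_eye', 'shot', 'M', 'f']
```

View pics/top0.png

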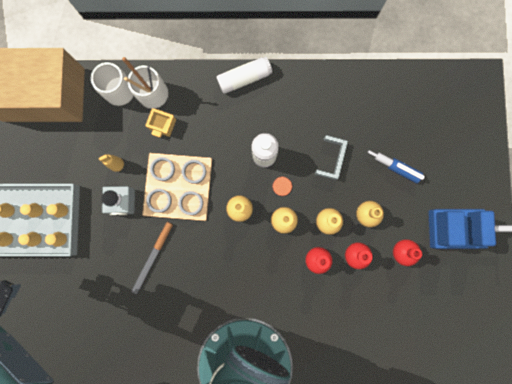

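View pics/scene0.png

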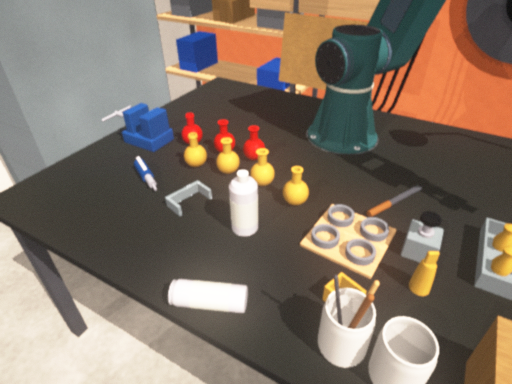

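The candidates are:
- **Vases:** the brass ones are at top-view pixels (239,209), (284,220), (330,221) and (370,214). The red look-alikes at (319,261), (359,256) and (407,252) stay put.
- **Can:** it stands upright at (265,150). The white roll lying at (245,75) isn't it.
- **Bay:** around (335,157).
- **Board:** around (178,187).
- **Plunger:** around (112,198).

The gripper body overhangs the fingers by 22 mm, so pushing the can with bare fingers would touch it at about 104 mm, which is too high. I'll push it low with the globe of a gripped vase instead. Next I'll fit models to both views.

```bash
cat > fit.py <<'E'
from h import *
from scipy.optimize import minimize
t=np.linspace(0,2*np.pi,40,endpoint=False)
def circ(x,y,r,z): return np.c_[x+r*np.cos(t),y+r*np.sin(t),z+0*t]
def vase(x,y,z0=0):
    g=np.vstack([circ(x,y,np.sqrt(max(0,1600-(z-40)**2)),z0+z) for z in np.linspace(3,80,14)])
    return [g,np.vstack([circ(x,y,14,z0+z) for z in(76,114)]),np.vstack([circ(x,y,14,z0+114),circ(x,y,20,z0+122),circ(x,y,20,z0+125)])]
def can(x,y): return [np.vstack([circ(x,y,38,0),circ(x,y,38,150)]),np.vstack([circ(x,y,30,155),circ(x,y,14,165),circ(x,y,14,190)])]
def sil(p,parts,S=4):
    m=np.zeros((384*S,512*S),np.uint8)
    for P in parts:
        q=np.array([w2px(p,w) for w in P]); h=cv2.convexHull(((q+.5)*S).round().astype(np.int32)); cv2.fillConvexPoly(m,h,255)
    return cv2.resize(m,(512,384),interpolation=cv2.INTER_AREA)/255.
def fit(views,model,x0):
    # views: list of (pic, mask float)
    def c(v): 
        e=0
        for p,m in views:
            s=sil(p,model(*v)); e+=1-np.minimum(s,m).sum()/np.maximum(s,m).sum()
        return e
    r=minimize(c,x0,method='Nelder-Mead',options=dict(initial_simplex=np.array(x0)+[[0,0],[12,0],[0,12]],xatol=.3,fatol=1e-4,maxiter=60))
    return r.x,r.fun/len(views)
def near(p,mask,w,rad):
    # component of mask containing/nearest projected point
    n,l,st,ce=cv2.connectedComponentsWithStats(mask.astype(np.uint8)); q=w2px(p,w)
    ok=[i for i in range(1,n) if st[i,4]>40]
    return (l==min(ok,key=lambda i:np.hypot(*(ce[i]-q)))).astype(float)
def brass(p):
    h=cv2.cvtColor(p['pixels'],cv2.COLOR_RGB2HSV); return (h[...,0]>14)&(h[...,0]<34)&(h[...,1]>90)&(h[...,2]>60)
E
python3 - <<'E'
from fit import *
T=cam('top');S=cam('scene')
for w in([490,11],[457,-122],[441,-257],[468,-374]):
    v=[(p,near(p,brass(p),[*w,55],60)) for p in(T,S)]
    for vv in(v,v[:1],v[1:]): r=fit(vv,vase,w); print(w,r[0].round(1),round(r[1],3))
def tm(p,n,w):
    r=eyes.trace(p,n); q=w2px(p,w); r=min(r,key=lambda a:np.hypot(*(np.array(a['centre'])-q))); return r['mask'].astype(float)
for vv in([(T,tm(T,'can',[640,-66,90]))],[(S,tm(S,'can',[640,-66,90]))]): r=fit(vv,can,[640,-66]); print('can',r[0].round(1),round(r[1],3))
def crop(p,w,r,k,n):
    q=w2px(p,w).astype(int); c=p['pixels'][q[1]-r:q[1]+r,q[0]-r:q[0]+r,::-1]; print(n,q-r); return cv2.resize(c,None,fx=k,fy=k,interpolation=cv2.INTER_CUBIC)
cv2.imwrite('pics/crop1.png',np.hstack([crop(T,[635,-304,20],30,6.6666,'bay'),crop(T,[555,210,30],40,5,'board')]))
E
```

```text
[490, 11] [484.3  15.5] 0.103
[490, 11] [484.8  15.6] 0.06
[490, 11] [481.   14.8] 0.141
[457, -122] [ 447.6 -122.2] 0.099
[457, -122] [ 449.1 -122.4] 0.054
[457, -122] [ 442.  -123.3] 0.095
[441, -257] [ 444.4 -261.4] 0.077
[441, -257] [ 446.  -261.8] 0.064
[441, -257] [ 442.2 -262.8] 0.078
[468, -374] [ 467.  -386.2] 0.088
[468, -374] [ 467.8 -386.2] 0.053
[468, -374] [ 464.6 -387. ] 0.107
can [657.1 -62.6] 0.042
can [655.2 -63.7] 0.029
bay [310 130]
board [137 145]
```

View pics/crop1.png

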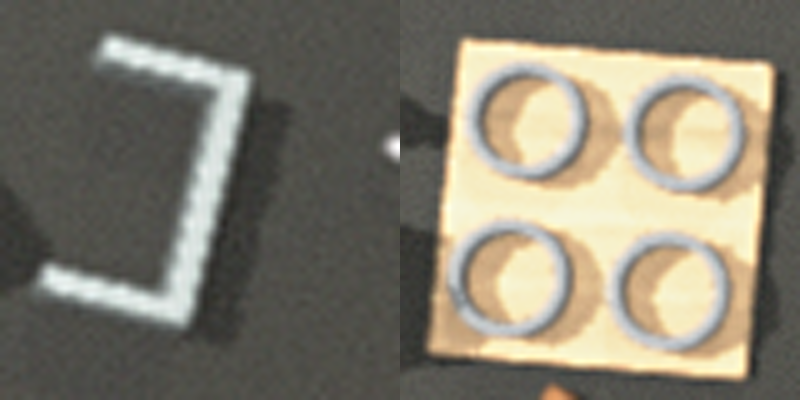

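The crop shows the bay open to the left and turned by about 14°, with inner corners near crop pixels (215,95) and (165,290). The four ring mouths are near (527,121), (685,133), (510,280) and (670,292). I'll convert these to world coordinates.

```bash
python3 - <<'E'
from fit import *
T=cam('top')
W=lambda q,o,k,z: px2w(T,np.array(o)+np.array(q)/k-.5,z)[:2]
B={n:W(q,[310,130],20/3,35) for n,q in dict(utip_o=(107,33),utip_i=(98,62),lr_in=(165,290),ur_in=(215,95),ltip_i=(45,262),ltip_o=(36,290),ur_o=(252,72),lr_o=(188,328)).items()}
for k,v in B.items(): print(k,v.round(1))
m=(B['lr_in']+B['ur_in'])/2; xax=B['ur_o']-B['lr_o']; xax/=np.hypot(*xax); yax=np.array([-xax[1],xax[0]])
print('inner width',np.hypot(*(B['lr_in']-B['ur_in'])),'xax',xax,'home',m+39*yax, 'home from tips',(B['utip_i']+B['ltip_i'])/2-19*yax)
P=np.array([W(q,[137,145],5,36) for q in((127,121),(285,133),(110,280),(270,292))])
print('rings',P.round(1).tolist())
c=P.mean(0); L=np.array([[50,50],[50,-50],[-50,50],[-50,-50]])
U,_,V=np.linalg.svd((P-c).T@L); Rm=U@V; print(c.round(1),np.degrees(np.arctan2(Rm[1,0],Rm[0,0])).round(1),(c+L@Rm.T).round(1).tolist(),np.linalg.det(Rm))
r=eyes.trace(T,'plunger_top')
h=T['pixels'].astype(int)
q=w2px(T,[505,385,124]).astype(int); s=h[q[1]-14:q[1]+15,q[0]-14:q[0]+15].sum(2); l=(s<110).astype(np.uint8)
n,ll,st,ce=cv2.connectedComponentsWithStats(l)
for i in range(1,n):
  if st[i,4]>20: print('plunger',st[i],(ce[i]+q-14),px2w(T,ce[i]+q-14,124).round(1))
E
```

```text
utip_o [ 717.3 -257.1]
utip_i [ 703.3 -252.6]
lr_in [ 594.5 -282.1]
ur_in [ 687.4 -307.6]
ltip_i [ 607.8 -226.1]
ltip_o [ 594.6 -221.7]
ur_o [ 698.4 -325.3]
lr_o [ 576.5 -292.5]
inner width 96.3053106910323 xax [ 0.96571759 -0.25959495] home [ 651.0416925  -257.17821186] home from tips [ 650.64988747 -257.70881383]
rings [[608.8, 257.3], [601.1, 158.1], [509.0, 265.7], [501.4, 166.1]]
[555.1 211.8] -4.6 [[608.9, 257.6], [600.9, 158.0], [509.2, 265.6], [501.3, 165.9]] 0.9999999999999999
```

Call:
drive_tool([
  {"linear": [0, 0, 0], "turn": 1},
  {"linear": [0, 0, 0], "turn": 1},
  {"linear": [0, 0, 0], "turn": 1},
  {"linear": [0, 0, 0], "turn": 1},
  {"linear": [0, 0, 0], "turn": 1},
])

```text
time_s: 1.95
tool_pos: [277.0, 642.9, 189.2]
eef_rot: [-1.415, -2.805, -0.0]
force: [0.2, -0.9, 0.2]
grip_width: 91.1
grasp_force: 0.0
```

Call:
drive_tool([
  {"linear": [0, 0, 0], "turn": 1},
  {"linear": [0, 0, 0], "turn": 1},
  {"linear": [0, 0, 0], "turn": 1},
  {"linear": [0, 0, 0], "turn": 1},
  {"linear": [0, 0, 0], "turn": 1},
])

```text
time_s: 2.45
tool_pos: [277.0, 642.9, 189.1]
eef_rot: [2.093, 2.343, -0.0]
force: [-0.4, -0.1, -0.3]
grip_width: 91.4
grasp_force: 0.0
```

Call:
drive_tool([
  {"linear": [0, 0, 0], "turn": 1},
  {"linear": [0, 0, 0], "turn": 0.1},
  {"linear": [-1, 0.33, 0], "turn": 0},
  {"linear": [-1, 0.33, 0], "turn": 0},
  {"linear": [-1, 0.33, 0], "turn": 0},
])

```text
time_s: 2.95
tool_pos: [307.0, 551.9, 189.0]
eef_rot: [2.216, 2.227, -0.0]
force: [-0.5, -0.3, -0.1]
grip_width: 91.0
grasp_force: 0.0
```

Call:
drive_tool([
  {"linear": [-1, 0.33, 0], "turn": 0},
  {"linear": [-1, 0.33, 0], "turn": 0},
  {"linear": [-1, 0.33, 0], "turn": 0},
  {"linear": [-1, 0.33, 0], "turn": 0},
  {"linear": [-1, 0.33, 0], "turn": 0},
])

```text
time_s: 3.45
tool_pos: [356.8, 401.8, 189.2]
eef_rot: [2.216, 2.227, 0.0]
force: [0.7, -0.4, 0.5]
grip_width: 91.0
grasp_force: 0.0
```

Call:
drive_tool([
  {"linear": [-1, 0.33, 0], "turn": 0},
  {"linear": [-1, 0.33, 0], "turn": 0},
  {"linear": [-1, 0.33, 0], "turn": 0},
  {"linear": [-1, 0.33, 0], "turn": 0},
  {"linear": [-1, 0.33, 0], "turn": 0},
])

```text
time_s: 3.95
tool_pos: [406.6, 251.9, 189.3]
eef_rot: [2.216, 2.227, 0.001]
force: [0.9, 0.1, -0.9]
grip_width: 91.0
grasp_force: 0.0
```

Call:
drive_tool([
  {"linear": [-1, 0.33, 0], "turn": 0},
  {"linear": [-1, 0.33, 0], "turn": 0},
  {"linear": [-1, 0.33, 0], "turn": 0},
  {"linear": [-1, 0.33, 0], "turn": 0},
  {"linear": [-1, 0.33, 0], "turn": 0},
])

```text
time_s: 4.45
tool_pos: [456.4, 102.0, 189.4]
eef_rot: [2.216, 2.226, 0.001]
force: [-0.1, -0.2, 0.0]
grip_width: 91.2
grasp_force: 0.0
```

Call:
drive_tool([
  {"linear": [-1, 0.33, 0], "turn": 0},
  {"linear": [-1, 0.33, 0], "turn": 0},
  {"linear": [-0.88, 0.27, 0], "turn": 0},
  {"linear": [0, 0, 0], "turn": 0},
  {"linear": [0, 0, 0], "turn": 0},
])

```text
time_s: 4.95
tool_pos: [484.1, 16.5, 189.2]
eef_rot: [-2.219, -2.224, -0.0]
force: [-1.2, 0.1, 0.2]
grip_width: 91.2
grasp_force: 0.0
```

```bash
python3 - <<'E'
from fit import *
s=telemetry.observe(); print(s['tool_pos'],s['joint_pos'].round(2))
w=cam('wrist'); save(w,'w1'); print([(q['centre'],q['p'],px2w(w,q['centre'],90).round()) for q in eyes.search_frame(w,'vase0')])
r=fit([(w,near(w,brass(w),[484,15,60],60))],vase,[484,15]); print(r)
q=w2px(w,[484,15,125]);print(q)
E
```

```text
[484.10588444  16.53062184 189.15039753] [-0.01  0.03  2.16  0.    0.95 -0.02]
[([250.4, 174.5], 0.85, array([480.,  28.,  90.])), ([224.4, 290.1], 0.59, array([ 448., -117.,   90.])), ([164.4, 314.3], 0.48, array([ 372., -153.,   90.]))]
(array([482.96899742,  16.99921416]), np.float64(0.06407863468019503))
[253.90095581 194.87491729]
```

View pics/w1.png

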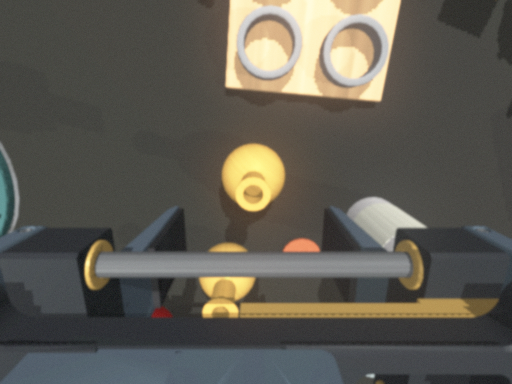

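The wrist view shows the brass vase with its lip at (254,195), centred between the fingers. Now I'll descend and grip it.

Call:
drive_tool([
  {"linear": [0, 0, 1], "turn": 0},
  {"linear": [0, 0, 1], "turn": 0},
  {"linear": [0, 0, 1], "turn": 0},
  {"linear": [0, 0, 0.5], "turn": 0},
  {"linear": [0, 0, 0], "turn": 0},
])

```text
time_s: 5.55
tool_pos: [482.5, 17.7, 82.4]
eef_rot: [-2.216, -2.223, 0.004]
force: [-0.7, -0.4, 0.2]
grip_width: 91.2
grasp_force: 0.0
```

Call:
drive_tool([
  {"linear": [0, 0, 0], "turn": 0},
  {"linear": [0, 0, 0], "turn": 0},
  {"linear": [0, 0, 0], "turn": 0},
  {"linear": [0, 0, 0], "turn": 0},
  {"linear": [0, 0, 0], "turn": 0},
], claw=10)

```text
time_s: 6.05
tool_pos: [484.3, 16.8, 84.5]
eef_rot: [2.219, 2.223, 0.001]
force: [0.6, -0.6, 0.6]
grip_width: 54.2
grasp_force: 0.0
```

Call:
drive_tool([
  {"linear": [0, 0, 0], "turn": 0},
  {"linear": [0, 0, 0], "turn": 0},
  {"linear": [0, 0, 0], "turn": 0},
  {"linear": [0, 0, 0], "turn": 0},
  {"linear": [0, 0, -0.2], "turn": 0},
])

```text
time_s: 6.55
tool_pos: [483.4, 16.8, 89.6]
eef_rot: [-2.219, -2.222, 0.002]
force: [-0.5, 0.4, -3.3]
grip_width: 26.8
grasp_force: 30.0
```

Call:
drive_tool([
  {"linear": [0.2, 0.7, 0], "turn": 0},
  {"linear": [0.2, 0.9, 0], "turn": 0},
  {"linear": [0.2, 0.9, 0], "turn": 0},
  {"linear": [0.2, 0.9, 0], "turn": 0},
  {"linear": [0, 0.9, 0], "turn": 0},
])

```text
time_s: 7.05
tool_pos: [613.8, 41.6, 90.2]
eef_rot: [-2.219, -2.223, 0.0]
force: [0.8, -0.4, -3.2]
grip_width: 27.7
grasp_force: 30.0
```

Call:
drive_tool([
  {"linear": [0, 0.7, 0], "turn": 0},
  {"linear": [0, 0.5, 0], "turn": 0},
  {"linear": [0, 0, 0.12], "turn": 0},
  {"linear": [0, 0, 0], "turn": 0},
  {"linear": [0, 0, 0], "turn": 0},
])

```text
time_s: 7.55
tool_pos: [647.8, 41.1, 86.2]
eef_rot: [-2.219, -2.223, 0.002]
force: [-1.2, -0.4, -2.7]
grip_width: 27.3
grasp_force: 30.0
```

Call:
drive_tool([
  {"linear": [-0.2, 0.02, 0], "turn": 0},
  {"linear": [-0.2, 0.02, 0], "turn": 0},
  {"linear": [-0.2, 0.02, 0], "turn": 0},
  {"linear": [-0.2, 0.02, 0], "turn": 0},
  {"linear": [-0.2, 0.02, 0], "turn": 0},
])

```text
time_s: 8.05
tool_pos: [652.2, 10.7, 86.7]
eef_rot: [-2.22, -2.222, -0.001]
force: [-0.2, 4.1, -0.3]
grip_width: 26.9
grasp_force: 30.0
```

Call:
drive_tool([
  {"linear": [-0.2, 0.02, 0], "turn": 0},
  {"linear": [-0.2, 0.02, 0], "turn": 0},
  {"linear": [-0.2, 0.02, 0], "turn": 0},
  {"linear": [-0.2, 0.02, 0], "turn": 0},
  {"linear": [-0.2, 0.02, 0], "turn": 0},
])

```text
time_s: 8.55
tool_pos: [655.1, -19.5, 86.3]
eef_rot: [2.219, 2.223, -0.001]
force: [-0.6, 3.1, -3.0]
grip_width: 27.0
grasp_force: 30.0
```

```bash
python3 - <<'E'
from fit import *
T=cam('top');S=cam('scene'); save(S,'s2')
def tm(p,n):
    r=eyes.trace(p,n); return max(r,key=lambda a:a['p'])['mask'].astype(float)
for p in(T,S): 
    m=tm(p,'can'); r=fit([(p,m)],can,[660,-100]); print('can',r[0].round(1),round(r[1],3),m.sum())
E
```

```text
can [648.7 -86.7] 0.778 161.0
can [655.8 -77.3] 0.434 921.0
```

View pics/s2.png

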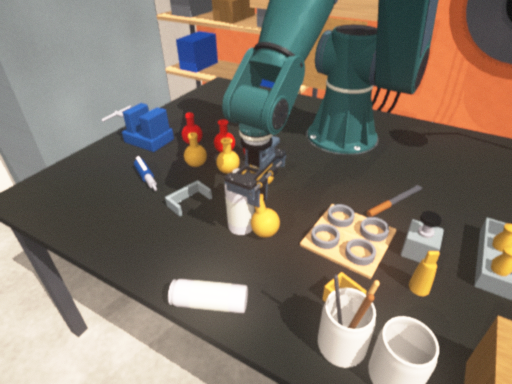

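The scene view shows the can upright at (238,210), with the held vase's globe at (264,222) pressing low on it. I'll measure the lower part of the can, masking out the vase.

```bash
cat > canfit.py <<'E'
from fit import *
def canpos(x0,row=207):
    p=cam('scene'); h=cv2.cvtColor(p['pixels'],cv2.COLOR_RGB2HSV)
    w=((h[...,1]<70)&(h[...,2]>95)).astype(float)
    keep=1-cv2.dilate(brass(p).astype(np.uint8),np.ones((5,5))).astype(float); keep[:row]=0
    q=w2px(p,[*x0,30]).astype(int); box=np.zeros_like(keep); box[:q[1]+35,q[0]-30:q[0]+30]=1; keep*=box
    def c(v):
        s=sil(p,can(*v))*keep; m=w*keep; return 1-np.minimum(s,m).sum()/max(1,np.maximum(s,m).sum())
    r=minimize(c,x0,method='Nelder-Mead',options=dict(initial_simplex=np.array(x0)+[[0,0],[10,0],[0,10]],xatol=.3,fatol=1e-4,maxiter=80))
    return r.x.round(1),round(r.fun,3)
if __name__=='__main__':
    import sys; print(canpos([float(sys.argv[1]),float(sys.argv[2])],int(sys.argv[3])), telemetry.observe()['tool_pos'].round(1))
E
python3 canfit.py 657 -97 207
```

```text
(array([658.9, -74.8]), np.float64(0.019)) [655.  -19.   86.3]
```

The fitted distance is 56 mm instead of 78, so the vase has swung about 20° in the grip. I'll back off, let it right itself and grip lower, where the globe braces on the fingertips.

Call:
drive_tool([
  {"linear": [0.3, 0, 0], "turn": 0},
  {"linear": [0.3, 0, 0], "turn": 0},
  {"linear": [0.4, 0, 0], "turn": 0},
  {"linear": [0.4, 0, 0], "turn": 0},
  {"linear": [0, 0, 0.1], "turn": 0},
])

```text
time_s: 9.3
tool_pos: [655.3, 25.0, 83.8]
eef_rot: [2.218, 2.225, 0.001]
force: [-0.3, -0.7, -2.8]
grip_width: 27.2
grasp_force: 30.0
```

Call:
drive_tool([
  {"linear": [0, 0, 0], "turn": 0},
  {"linear": [0, 0, 0], "turn": 0},
  {"linear": [0, 0, 0], "turn": 0},
  {"linear": [0, 0, 0], "turn": 0},
  {"linear": [0, 0, 0], "turn": 0},
], claw=40)

```text
time_s: 9.8
tool_pos: [655.2, 22.8, 83.6]
eef_rot: [2.22, 2.223, 0.0]
force: [1.0, 0.1, -0.3]
grip_width: 40.2
grasp_force: 0.0
```

Call:
drive_tool([
  {"linear": [0, 0, 0], "turn": 0},
  {"linear": [0, 0, 0], "turn": 0},
  {"linear": [0, 0, 0], "turn": 0},
  {"linear": [0, 0, 0], "turn": 0},
  {"linear": [0, 0, 0], "turn": 0},
], claw=91)

```text
time_s: 10.3
tool_pos: [655.1, 23.1, 83.5]
eef_rot: [2.22, 2.223, -0.0]
force: [0.4, -0.4, -0.3]
grip_width: 77.0
grasp_force: 0.0
```

Call:
drive_tool([
  {"linear": [0, 0, -0.5], "turn": 0},
  {"linear": [0, 0, -1], "turn": 0},
  {"linear": [0, 0, -1], "turn": 0},
  {"linear": [0, 0, -1], "turn": 0},
  {"linear": [0, 0, 0], "turn": 0},
])

```text
time_s: 10.8
tool_pos: [657.6, 23.1, 194.1]
eef_rot: [2.216, 2.22, 0.008]
force: [0.7, 0.1, -0.1]
grip_width: 91.2
grasp_force: 0.0
```

```bash
python3 - <<'E'
from fit import *
from canfit import canpos
S=cam('scene'); save(S,'s3'); s=telemetry.observe(); print(s['tool_pos'])
for k in range(2):
  w=cam('wrist'); r=fit([(w,near(w,brass(w),[*s['tool_pos'][:2],60],60))],vase,s['tool_pos'][:2]); print(r)
save(w,'w3'); print(canpos([658,-75],180))
E
```

```text
[656.43873123  23.13093772 191.68047376]
(array([652.92786697,  52.93831077]), np.float64(0.07059154277398338))
(array([653.82604118,  52.42038365]), np.float64(0.07357166540742377))
(array([659.1, -73.6]), np.float64(0.071))
```

View pics/w3.png

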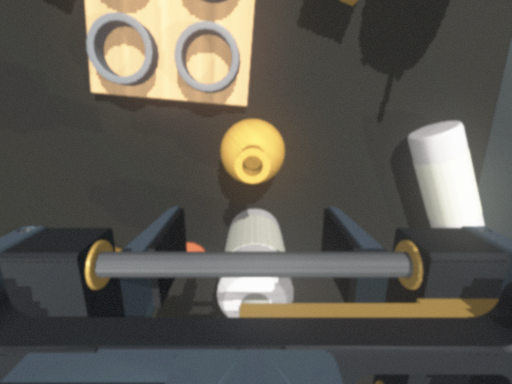

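The wrist view shows the vase upright, with its lip at (253,165), about 30 mm ahead of the tool. The can stands behind it. I'll regrip lower.

Call:
drive_tool([
  {"linear": [0.5, -0.06, 0], "turn": 0},
  {"linear": [0.47, 0, 0.65], "turn": 0},
  {"linear": [0, 0, 1], "turn": 0},
  {"linear": [0, 0, 1], "turn": 0},
  {"linear": [0, 0, 0.9], "turn": 0},
])

```text
time_s: 11.5
tool_pos: [652.2, 53.2, 79.8]
eef_rot: [-2.218, -2.223, 0.002]
force: [-0.3, 0.1, 0.8]
grip_width: 91.0
grasp_force: 0.0
```

Call:
drive_tool([
  {"linear": [0, 0, 0.1], "turn": 0},
  {"linear": [0, 0, 0], "turn": 0},
  {"linear": [0, 0, 0], "turn": 0},
  {"linear": [0, 0, 0], "turn": 0},
  {"linear": [0, 0, 0], "turn": 0},
])

```text
time_s: 12.0
tool_pos: [653.9, 52.2, 80.2]
eef_rot: [2.219, 2.222, 0.002]
force: [-0.4, 0.3, 0.6]
grip_width: 91.2
grasp_force: 0.0
```

Call:
drive_tool([
  {"linear": [0, 0, 0], "turn": 0},
  {"linear": [0, 0, 0], "turn": 0},
  {"linear": [0, 0, 0], "turn": 0},
  {"linear": [0, 0, 0], "turn": 0},
  {"linear": [0, 0, 0], "turn": 0},
], claw=10)

```text
time_s: 12.5
tool_pos: [653.2, 52.2, 79.0]
eef_rot: [-2.22, -2.223, 0.0]
force: [-0.4, -0.0, -0.3]
grip_width: 53.7
grasp_force: 0.0
```

Call:
drive_tool([
  {"linear": [0, 0, 0], "turn": 0},
  {"linear": [0, 0, 0], "turn": 0},
  {"linear": [0, 0, 0], "turn": 0},
  {"linear": [0, 0, 0], "turn": 0},
  {"linear": [0, 0, 0], "turn": 0},
])

```text
time_s: 13.0
tool_pos: [653.2, 52.2, 79.0]
eef_rot: [2.22, 2.223, 0.0]
force: [-0.6, -0.6, -0.9]
grip_width: 27.3
grasp_force: 30.0
```

Call:
drive_tool([
  {"linear": [0, 0.02, -0.08], "turn": 0},
  {"linear": [-0.4, 0.02, 0], "turn": 0},
  {"linear": [-0.4, 0, 0], "turn": 0},
  {"linear": [-0.4, 0, 0], "turn": 0},
  {"linear": [-0.2, 0, 0], "turn": 0},
])

```text
time_s: 13.5
tool_pos: [654.3, 8.5, 81.3]
eef_rot: [-2.221, -2.222, 0.0]
force: [0.2, 0.1, -2.8]
grip_width: 27.6
grasp_force: 30.0
```

Call:
drive_tool([
  {"linear": [-0.15, 0.01, 0], "turn": 0},
  {"linear": [-0.15, 0.01, 0], "turn": 0},
  {"linear": [-0.15, 0.01, 0], "turn": 0},
  {"linear": [-0.15, 0.01, 0], "turn": 0},
  {"linear": [-0.15, 0.01, 0], "turn": 0},
])

```text
time_s: 14.0
tool_pos: [656.5, -11.8, 81.9]
eef_rot: [-2.22, -2.223, -0.002]
force: [-0.2, 6.1, 1.8]
grip_width: 26.9
grasp_force: 30.0
```

```bash
python3 canfit.py 659 -85 207
```

```text
(array([659. , -74.9]), np.float64(0.019)) [656.4 -12.4  81.8]
```

Call:
drive_tool([
  {"linear": [-0.07, 0, 0], "turn": 0},
  {"linear": [-0.07, 0, 0], "turn": 0},
  {"linear": [-0.07, 0, 0], "turn": 0},
  {"linear": [0, 0, 0], "turn": 0},
  {"linear": [0, 0, 0], "turn": 0},
])

```text
time_s: 14.55
tool_pos: [656.0, -18.6, 81.3]
eef_rot: [2.219, 2.223, -0.0]
force: [1.2, 2.7, -2.9]
grip_width: 27.3
grasp_force: 30.0
```

```bash
python3 canfit.py 659 -85 207; python3 - <<'E'
from h import *
save(cam('scene'),'a'); p=cv2.imread('pics/a.png')[130:260,180:330]; cv2.imwrite('pics/c4.png',cv2.resize(p,None,fx=4,fy=4,interpolation=cv2.INTER_CUBIC))
E
```

```text
(array([659.4, -78.5]), np.float64(0.02)) [656.  -18.6  81.3]
```

View pics/c4.png

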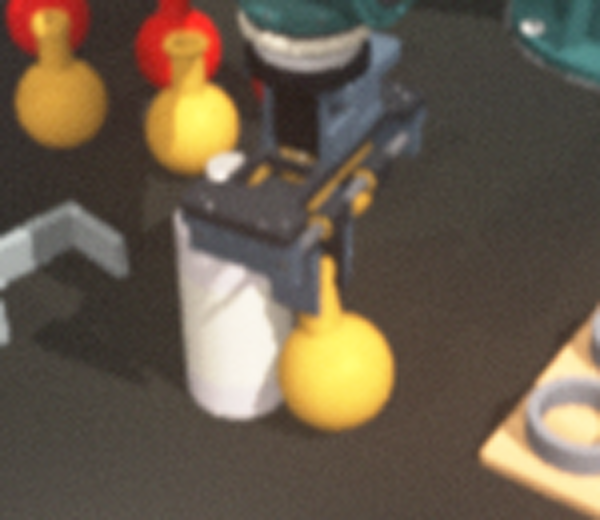

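The vase still leans back a little and the can is upright and has begun to slide. I'll push a bit further and check whether the vase is braced.

Call:
drive_tool([
  {"linear": [-0.08, 0, 0], "turn": 0},
  {"linear": [-0.08, 0, 0], "turn": 0},
  {"linear": [-0.08, 0, 0], "turn": 0},
  {"linear": [-0.08, 0, 0], "turn": 0},
  {"linear": [0, 0, 0], "turn": 0},
])

```text
time_s: 15.15
tool_pos: [656.2, -28.4, 81.6]
eef_rot: [2.22, 2.223, 0.0]
force: [-0.4, 4.4, -2.6]
grip_width: 27.2
grasp_force: 30.2
```

```bash
python3 canfit.py 659 -85 207
```

```text
(array([658.2, -80.1]), np.float64(0.024)) [656.1 -28.3  81.5]
```

The vase still pivots about the pads. A better grip is to pinch the globe itself just above its equator, with the fingertips at z≈51. The lip then stays just under the palm and the push lever is only about 10 mm. I'll back off and put the vase down.

Call:
drive_tool([
  {"linear": [0.2, 0, 0], "turn": 0},
  {"linear": [0.4, 0, 0], "turn": 0},
  {"linear": [0.5, 0, 0], "turn": 0},
  {"linear": [0.5, 0, 0], "turn": 0},
  {"linear": [0, 0, 0.08], "turn": 0},
])

```text
time_s: 15.7
tool_pos: [656.1, 22.2, 79.2]
eef_rot: [2.217, 2.225, 0.001]
force: [0.7, -1.1, -3.6]
grip_width: 27.3
grasp_force: 30.0
```

Call:
drive_tool([
  {"linear": [0, 0, 0], "turn": 0},
  {"linear": [0, 0, 0], "turn": 0},
  {"linear": [0, 0, 0], "turn": 0},
  {"linear": [0, 0, 0], "turn": 0},
  {"linear": [0, 0, 0], "turn": 0},
], claw=40)

```text
time_s: 16.2
tool_pos: [656.1, 19.5, 79.2]
eef_rot: [2.22, 2.223, 0.0]
force: [0.1, -0.3, 0.1]
grip_width: 40.5
grasp_force: 0.0
```

Call:
drive_tool([
  {"linear": [0, 0, 0], "turn": 0},
  {"linear": [0, 0, 0], "turn": 0},
  {"linear": [0, 0, 0], "turn": 0},
  {"linear": [0, 0, 0], "turn": 0},
  {"linear": [0, 0, 0], "turn": 0},
], claw=91)

```text
time_s: 16.7
tool_pos: [656.0, 19.8, 79.0]
eef_rot: [-2.22, -2.223, -0.0]
force: [-0.8, 0.1, -0.7]
grip_width: 77.2
grasp_force: 0.0
```

Call:
drive_tool([
  {"linear": [0, 0, -0.5], "turn": 0},
  {"linear": [0, 0, -1], "turn": 0},
  {"linear": [0, 0, -1], "turn": 0},
  {"linear": [0, 0, -1], "turn": 0},
  {"linear": [0, 0, 0], "turn": 0},
])

```text
time_s: 17.2
tool_pos: [658.5, 19.8, 189.6]
eef_rot: [2.216, 2.22, 0.008]
force: [0.6, -0.5, 0.4]
grip_width: 91.3
grasp_force: 0.0
```

Call:
drive_tool([
  {"linear": [0, 0, 0], "turn": 0},
  {"linear": [0, 0, 0], "turn": 0},
  {"linear": [0, 0, 0], "turn": 0},
  {"linear": [0, 0, 0], "turn": 0},
  {"linear": [0, 0, 0], "turn": 0},
])

```text
time_s: 17.7
tool_pos: [655.8, 19.8, 183.5]
eef_rot: [-2.219, -2.223, 0.001]
force: [-0.5, -0.2, 0.1]
grip_width: 90.8
grasp_force: 0.0
```

```bash
cat > wv.py <<'E'
from fit import *
import sys
from canfit import canpos
s=telemetry.observe(); w=cam('wrist'); x0=[float(a) for a in sys.argv[1:3]] if len(sys.argv)>2 else s['tool_pos'][:2]
r=fit([(w,near(w,brass(w),[*x0,60],60))],vase,x0); d=r[0]-s['tool_pos'][:2]
print('tool',s['tool_pos'].round(1),'vase',r[0].round(1),round(r[1],3),'units tx,ty',(d[1]/30).round(2),(d[0]/30).round(2))
E
python3 wv.py 656 48; python3 canfit.py 659 -82 180
```

```text
tool [655.8  19.8 183.5] vase [654.7  61.8] 0.07 units tx,ty 1.4 -0.03
(array([659.5, -77.3]), np.float64(0.092)) [655.9  19.8 183.7]
```

Call:
drive_tool([
  {"linear": [0.8, -0.04, 0], "turn": 0},
  {"linear": [0.87, 0, 0], "turn": 0},
  {"linear": [0, 0, 1], "turn": 0},
  {"linear": [0, 0, 1], "turn": 0},
  {"linear": [0, 0, 1], "turn": 0},
])

```text
time_s: 18.3
tool_pos: [654.7, 70.2, 93.1]
eef_rot: [2.219, 2.223, 0.001]
force: [-0.8, -0.5, -0.8]
grip_width: 90.9
grasp_force: 0.0
```

Call:
drive_tool([
  {"linear": [0, 0, 0.6], "turn": 0},
  {"linear": [0, 0, 0.5], "turn": 0},
  {"linear": [0, 0, 0.3], "turn": 0},
  {"linear": [0, 0, 0], "turn": 0},
  {"linear": [0, 0, 0], "turn": 0},
])

```text
time_s: 18.8
tool_pos: [655.3, 69.9, 52.8]
eef_rot: [2.219, 2.223, 0.001]
force: [0.1, 0.3, 0.2]
grip_width: 91.1
grasp_force: 0.0
```

Call:
drive_tool([
  {"linear": [0, 0, 0], "turn": 0},
  {"linear": [0, 0, 0], "turn": 0},
  {"linear": [0, 0, 0], "turn": 0},
  {"linear": [0, 0, 0], "turn": 0},
  {"linear": [0, 0, 0], "turn": 0},
], claw=60)

```text
time_s: 19.3
tool_pos: [654.8, 69.9, 52.2]
eef_rot: [2.22, 2.223, 0.0]
force: [-1.3, 0.0, 0.0]
grip_width: 60.5
grasp_force: 0.0
```

```bash
python3 - <<'E'
from h import *
save(cam('scene'),'a'); save(cam('wrist'),'b'); p=cv2.imread('pics/a.png')[130:260,180:330]; a=cv2.resize(p,(450,390),interpolation=cv2.INTER_CUBIC); b=cv2.resize(cv2.imread('pics/b.png'),(350,262)); b=cv2.copyMakeBorder(b,0,128,0,0,0); cv2.imwrite('pics/c5.png',np.hstack([a,b]))
E
```

```text
(no output)
```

View pics/c5.png

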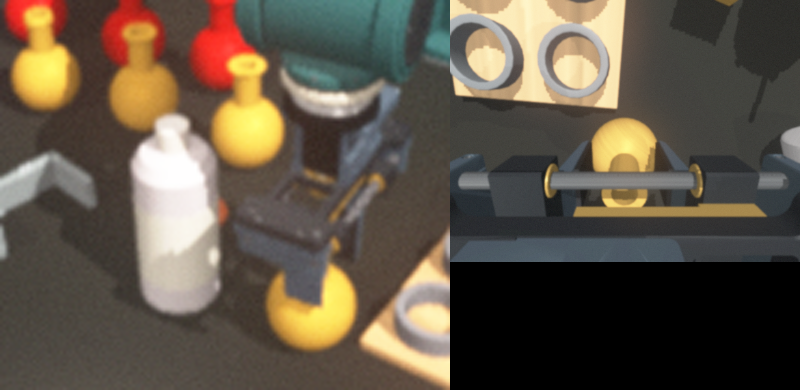

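The can stands upright. The vase's globe is near scene pixel (284,232), but the fingers closed past it to 60 mm. I'll find where the vase sits.

```bash
python3 - <<'E'
from fit import *
p=cam('scene'); print(px2w(p,[283.5,231.5],40)); w=cam('wrist')
for z in (52,70): print(z,[w2px(w,[x,70,z]).round() for x in (625,655,685)])
k=512/350; print(px2w(w,[(625-450)*k,125*k],50), px2w(w,[(625-450)*k,197*k],125))
m=brass(w); m=near(w,m,[655,80,50],1); ys,xs=np.where(m>0); print(xs.min(),xs.max(),ys.min(),ys.max())
for z in(40,): 
  # top edge tangent of globe for vase at y
  for y in(50,60,70,80,90,100):
    s=sil(w,vase(655,y)); a,b=np.where(s>.5); print(y,b.min(),b.max(),a.min(),a.max())
E
```

```text
[655.3279599   61.48025696  40.        ]
52 [array([215., 217.]), array([255., 217.]), array([294., 217.])]
70 [array([211., 227.]), array([255., 227.]), array([298., 227.])]
[656.01159182  96.12263936  50.        ] [655.55964869  59.85048042 125.        ]
206 308 171 252
50 205 304 186 336
60 204 305 174 321
70 204 305 161 305
80 203 306 149 288
90 203 307 135 270
100 202 308 121 252
```

The vase hasn't moved, so the fingers are still clear of it. I'll close further and see where they stop.

Call:
drive_tool([
  {"linear": [0, 0, 0], "turn": 0},
  {"linear": [0, 0, 0], "turn": 0},
  {"linear": [0, 0, 0], "turn": 0},
  {"linear": [0, 0, 0], "turn": 0},
  {"linear": [0, 0, 0], "turn": 0},
], claw=20)

```text
time_s: 20.0
tool_pos: [654.9, 69.9, 52.2]
eef_rot: [2.219, 2.223, 0.0]
force: [0.2, -0.0, 1.2]
grip_width: 27.6
grasp_force: 32.6
```

```bash
python3 - <<'E'
from h import *
print(telemetry.observe())
save(cam('scene'),'a'); p=cv2.imread('pics/a.png')[170:260,230:330]; a=cv2.resize(p,(600,540),interpolation=cv2.INTER_CUBIC); cv2.imwrite('pics/c6.png',a)
E
```

```text
{'time_s': 20.0, 'joint_pos': array([ 7.09444377e-02,  4.94443924e-01,  1.86401594e+00, -4.11222023e-05,
        7.82707543e-01,  6.93733809e-02]), 'joint_vel': array([ 8.36639163e-04,  1.09559601e-03,  1.24911940e-03,  6.78552548e-05,
        2.50919128e-03, -3.82161973e-04]), 'joint_torque': array([ 1.02079581e-01, -7.65386081e+01, -3.42804444e+01,  9.26579512e-02,
        9.87843191e-02,  9.93229223e-04]), 'tool_pos': array([654.908815  ,  69.89046897,  52.17433283]), 'eef_rot': array([2.21945084e+00, 2.22300526e+00, 4.74357806e-04]), 'force': array([ 0.1852984 , -0.01530048,  1.2357781 ]), 'wrist_torque': array([-0.15288802, -0.05866965, -0.02608245]), 'grasp_force': 32.63967912644148, 'grip_width': 27.56782459227377}
```

View pics/c6.png

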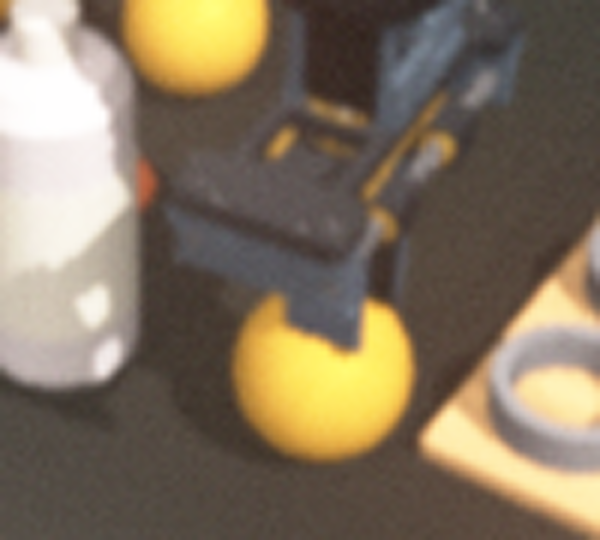

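The fingers pass the globe and hold the neck with the palm just above the lip. If I go down another 4 mm, the palm will sit on the lip and stop the pivoting.

Call:
drive_tool([
  {"linear": [0, 0, 0], "turn": 0},
  {"linear": [0, 0, 0], "turn": 0},
  {"linear": [0, 0, 0.05], "turn": 0},
  {"linear": [0, 0, 0.05], "turn": 0},
  {"linear": [0, 0, 0.05], "turn": 0},
], claw=40)

```text
time_s: 20.55
tool_pos: [656.6, 70.0, 48.8]
eef_rot: [2.218, 2.222, 0.004]
force: [3.1, -0.4, 17.3]
grip_width: 40.0
grasp_force: 8.3
```

Call:
drive_tool([
  {"linear": [0, 0, 0], "turn": 0},
  {"linear": [0, 0, 0], "turn": 0},
  {"linear": [0, 0, 0], "turn": 0},
  {"linear": [0, 0, 0], "turn": 0},
  {"linear": [0, 0, 0], "turn": 0},
], claw=10)

```text
time_s: 21.05
tool_pos: [656.7, 70.0, 49.9]
eef_rot: [2.218, 2.222, 0.004]
force: [-3.3, -0.2, 25.8]
grip_width: 33.6
grasp_force: 26.4
```

Call:
drive_tool([
  {"linear": [0, 0, -0.05], "turn": 0},
  {"linear": [-0.3, 0, 0], "turn": 0},
  {"linear": [-0.4, 0, 0], "turn": 0},
  {"linear": [-0.4, 0, 0], "turn": 0},
  {"linear": [-0.4, 0, 0], "turn": 0},
])

```text
time_s: 21.55
tool_pos: [656.2, 25.7, 51.1]
eef_rot: [2.22, 2.222, 0.005]
force: [-3.6, 9.8, 20.6]
grip_width: 26.9
grasp_force: 40.8
```

Call:
drive_tool([
  {"linear": [-0.2, 0, 0], "turn": 0},
  {"linear": [-0.15, 0.01, 0], "turn": 0},
  {"linear": [-0.15, 0.01, 0], "turn": 0},
  {"linear": [-0.15, 0.01, 0], "turn": 0},
  {"linear": [-0.15, 0.01, 0], "turn": 0},
])

```text
time_s: 22.05
tool_pos: [657.5, 2.7, 50.8]
eef_rot: [-2.221, -2.222, -0.006]
force: [-3.2, 21.2, 26.5]
grip_width: 26.6
grasp_force: 33.7
```

```bash
python3 canfit.py 659 -85 200
```

```text
(array([658.1, -80.6]), np.float64(0.223)) [657.8   1.8  51. ]
```

The palm is already bearing on the lip and the vase is pressing on the bench. I'll raise 3 mm so it hangs clear.

Call:
drive_tool([
  {"linear": [0, 0, -0.05], "turn": 0},
  {"linear": [0, 0, -0.05], "turn": 0},
  {"linear": [0, 0, 0], "turn": 0},
  {"linear": [0, 0, 0], "turn": 0},
  {"linear": [0, 0, 0], "turn": 0},
])

```text
time_s: 22.6
tool_pos: [656.2, 1.2, 52.2]
eef_rot: [-2.22, -2.223, -0.001]
force: [0.6, 6.3, 4.6]
grip_width: 26.2
grasp_force: 30.5
```

Call:
drive_tool([
  {"linear": [0, 0, -0.03], "turn": 0},
  {"linear": [-0.1, 0, 0], "turn": 0},
  {"linear": [-0.1, 0, 0], "turn": 0},
  {"linear": [-0.1, 0, 0], "turn": 0},
  {"linear": [0, 0, 0], "turn": 0},
])

```text
time_s: 23.1
tool_pos: [656.6, -8.3, 53.6]
eef_rot: [2.219, 2.223, 0.001]
force: [0.7, 1.8, 8.4]
grip_width: 25.9
grasp_force: 30.0
```

```bash
python3 canfit.py 659 -85 207;  python3 - <<'E'
from h import *
save(cam('scene'),'a'); p=cv2.imread('pics/a.png')[150:260,200:330]; a=cv2.resize(p,(650,550),interpolation=cv2.INTER_CUBIC); cv2.imwrite('pics/c7.png',a)
E
```

```text
(array([654.5, -86.3]), np.float64(0.119)) [656.7  -8.4  53.6]
```

View pics/c7.png

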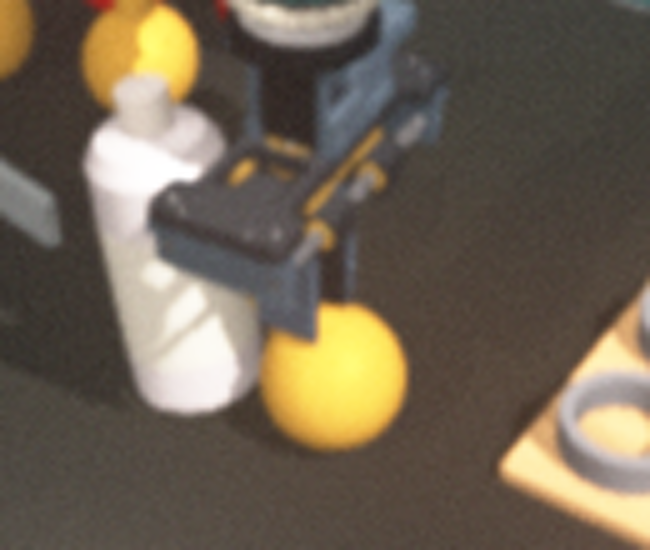

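The can is leaning about 12–15° because the gripper body is touching it up high. I'll ease back straight away.

Call:
drive_tool([
  {"linear": [0.15, 0, 0], "turn": 0},
  {"linear": [0.15, 0, 0], "turn": 0},
  {"linear": [0.15, 0, 0], "turn": 0},
  {"linear": [0.15, 0, 0], "turn": 0},
  {"linear": [0.2, 0, 0], "turn": 0},
])

```text
time_s: 23.7
tool_pos: [659.4, 14.3, 56.4]
eef_rot: [2.215, 2.22, 0.004]
force: [-0.9, -10.2, 35.7]
grip_width: 25.1
grasp_force: 30.3
```

Call:
drive_tool([
  {"linear": [0.2, 0, 0], "turn": 0},
  {"linear": [0.2, 0, 0], "turn": 0},
  {"linear": [0.2, 0, 0], "turn": 0},
  {"linear": [0.2, 0, 0], "turn": 0},
  {"linear": [0, 0, 0], "turn": 0},
])

```text
time_s: 24.2
tool_pos: [659.1, 39.7, 56.1]
eef_rot: [2.215, 2.221, 0.006]
force: [-0.1, -1.6, 29.9]
grip_width: 19.5
grasp_force: 26.8
```

```bash
python3 canfit.py 659 -80 180;  python3 - <<'E'
from h import *
save(cam('scene'),'a'); p=cv2.imread('pics/a.png')[150:260,200:330]; a=cv2.resize(p,(650,550),interpolation=cv2.INTER_CUBIC); cv2.imwrite('pics/c8.png',a)
E
```

```text
(array([659.1, -78.4]), np.float64(0.149)) [659.1  39.5  56.1]
```

View pics/c8.png

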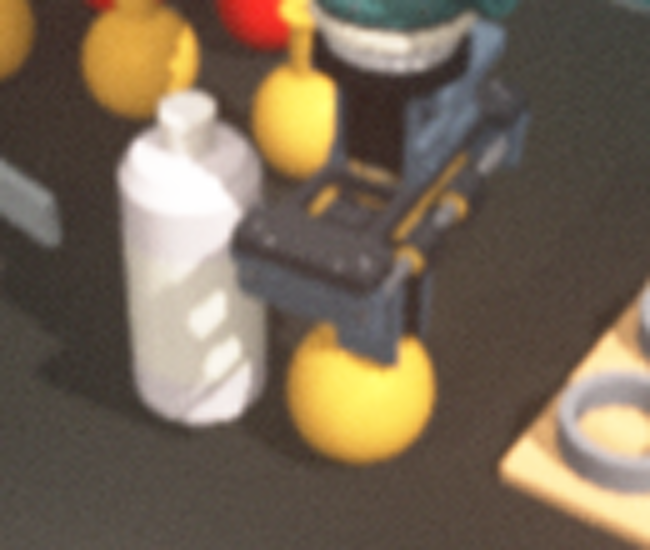

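The can is upright again, but the vase is wedged under the palm. I'll release it and rise.

Call:
drive_tool([
  {"linear": [0, 0, -0.1], "turn": 0},
  {"linear": [0, 0, -0.1], "turn": 0},
  {"linear": [0, 0, -0.1], "turn": 0},
  {"linear": [0, 0, -0.1], "turn": 0},
  {"linear": [0, 0, -0.1], "turn": 0},
], claw=91)

```text
time_s: 24.8
tool_pos: [655.7, 39.8, 67.9]
eef_rot: [-2.219, -2.223, 0.001]
force: [0.5, -0.5, -0.7]
grip_width: 57.1
grasp_force: 0.0
```

Call:
drive_tool([
  {"linear": [0, 0, -0.2], "turn": 0},
  {"linear": [0, 0, -0.4], "turn": 0},
  {"linear": [0, 0, -0.9], "turn": 0},
  {"linear": [0, 0, -1], "turn": 0},
  {"linear": [0, 0, -1], "turn": 0},
])

```text
time_s: 25.3
tool_pos: [655.9, 39.9, 174.8]
eef_rot: [2.22, 2.223, 0.0]
force: [-0.0, 0.5, 0.5]
grip_width: 90.7
grasp_force: 0.0
```

Call:
drive_tool([
  {"linear": [0, 0, -0.6], "turn": 0},
  {"linear": [0, 0, 0], "turn": 0},
  {"linear": [0, 0, 0], "turn": 0},
  {"linear": [0, 0, 0], "turn": 0},
  {"linear": [0, 0, 0], "turn": 0},
])

```text
time_s: 25.8
tool_pos: [655.2, 39.9, 189.5]
eef_rot: [-2.219, -2.222, 0.002]
force: [-0.9, -1.1, 0.2]
grip_width: 90.7
grasp_force: 0.0
```

```bash
python3 wv.py 659 45; python3 canfit.py 659 -80 180
```

```text
tool [655.2  39.9 189.5] vase [655.2  35.2] 0.045 units tx,ty -0.16 -0.0
(array([659.8, -77.1]), np.float64(0.07)) [655.5  39.9 189.9]
```

The vase is upright again at (655,35). In that crop the finger sits near one edge of the gripper block, which suggests the body is offset toward tool −x. I'll check this on the end-face plane.

```bash
python3 - <<'E'
from h import *
p=cam('scene'); o=p['M'][:3,3]
def plane(px,x):
    d=p['M'][:3,:3]@np.array([(px[0]-p['cx'])/p['f'],(px[1]-p['cy'])/p['f'],1]); return (o+d*(x-o[0])/d[0])
for n,c in dict(bl=(240,283),tl=(238,235),tr=(395,275),br=(385,300)).items():
    for x in (748,710): print(n,x,(plane(np.array(c)/5+[200,150],x)-[659,39.5,56]).round(1))
for n,c in dict(fbl=(335,345),fbr=(395,362),ftr=(400,300),ftl=(338,285)).items():
    for x in (659+16,659+27): print(n,x,(plane(np.array(c)/5+[200,150],x)-[659,39.5,56]).round(1))
E
```

```text
bl 748 [ 89.  -29.3 119. ]
bl 710 [ 51.  -53.5  80.7]
tl 748 [ 89.  -29.5 147.6]
tl 710 [ 51.  -53.7 111.5]
tr 748 [ 89.   51.  156.9]
tr 710 [ 51.   32.5 121.4]
br 748 [ 89.   46.5 140.6]
br 710 [ 51.   27.6 103.9]
fbl 675 [ 16.  -18.1  27. ]
fbl 686 [ 27.  -12.2  38.4]
fbr 675 [16.  17.1 30.9]
fbr 686 [27.  22.5 42.2]
ftr 675 [16.  18.7 73.7]
ftr 686 [27.  24.  84.2]
ftl 675 [ 16.  -16.7  68.8]
ftl 686 [ 27.  -10.7  79.4]
```

```bash
python3 -c "
import cv2;p=cv2.imread('pics/c8.png')[150:400,200:560];cv2.imwrite('pics/c9.png',cv2.resize(p,None,fx=2,fy=2,interpolation=cv2.INTER_CUBIC))"
```

```text
(no output)
```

The finger bottoms appear about 26 mm higher than the TCP reading implies, which would explain the poor grips near the lip. I'll check whether the tool height reading itself is off by fitting the vase's height from the wrist view.

```bash
python3 - <<'E'
from fit import *
w=cam('wrist'); m=near(w,brass(w),[655,35,60],60); print(telemetry.observe()['tool_pos'])
for z in(-40,-30,-20,-10,0,10): r=fit([(w,m)],lambda x,y:vase(x,y,z),[655,35]); print(z,r[0].round(1),round(r[1],4))
save(w,'w9')
S=cam('scene'); save(S,'s9'); print(w2px(S,telemetry.observe()['tool_pos']), [w2px(S,[655.3+d,40,z]).round(1).tolist() for d in(46,59) for z in (189.7,189.7+26)])
a=cv2.imread('pics/s9.png')[100:230,200:330]; cv2.imwrite('pics/c10.png',cv2.resize(a,(585,585),interpolation=cv2.INTER_CUBIC))
E
```

```text
[655.74941138  39.8651098  190.37318725]
-40 [656.3  20.4] 0.2403
-30 [655.  23.] 0.1976
-20 [655.5  27.1] 0.1496
-10 [655.1  32.1] 0.0996
0 [655.2  35. ] 0.0441
10 [655.2  37.2] 0.0301
[277.63374112 184.38394195] [[268.8, 194.7], [268.9, 185.9], [266.2, 197.7], [266.2, 188.9]]
```

View pics/c10.png

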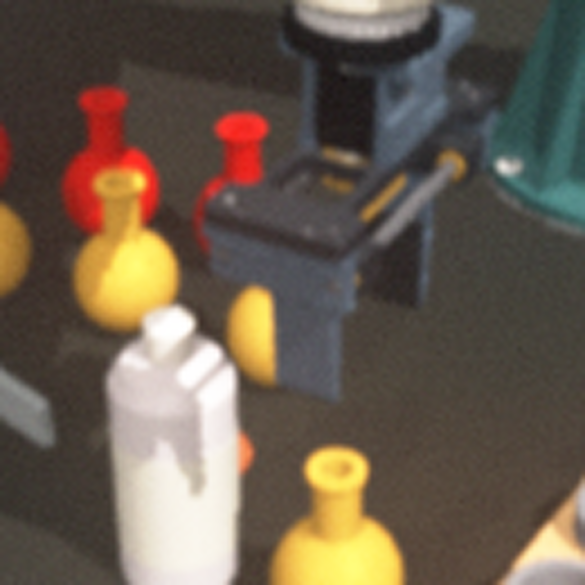

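This settles it: the fingertips end about 26 mm above the reported TCP, at scene pixel (268,188) where (266,198) was predicted. My earlier grips only caught the lip end of the neck. The right grip height is a reported z≈57, with the body then at about 162, clear of the can's straight side. Regripping.

Call:
drive_tool([
  {"linear": [-0.14, 0, 0], "turn": 0},
  {"linear": [0, 0, 1], "turn": 0},
  {"linear": [0, 0, 1], "turn": 0},
  {"linear": [0, 0, 1], "turn": 0},
  {"linear": [0, 0, 0.8], "turn": 0},
])

```text
time_s: 26.55
tool_pos: [655.5, 35.4, 75.3]
eef_rot: [-2.219, -2.223, 0.001]
force: [-0.9, 0.1, 0.0]
grip_width: 90.9
grasp_force: 0.0
```

Call:
drive_tool([
  {"linear": [0, 0, 0.4], "turn": 0},
  {"linear": [0, 0, 0.2], "turn": 0},
  {"linear": [0, 0, 0], "turn": 0},
  {"linear": [0, 0, 0], "turn": 0},
  {"linear": [0, 0, 0], "turn": 0},
])

```text
time_s: 27.05
tool_pos: [656.7, 35.7, 60.2]
eef_rot: [2.219, 2.222, 0.002]
force: [0.3, -0.0, 0.1]
grip_width: 90.6
grasp_force: 0.0
```

Call:
drive_tool([
  {"linear": [0, 0, 0], "turn": 0},
  {"linear": [0, 0, 0], "turn": 0},
  {"linear": [0, 0, 0], "turn": 0},
  {"linear": [0, 0, 0], "turn": 0},
  {"linear": [0, 0, 0], "turn": 0},
], claw=10)

```text
time_s: 27.55
tool_pos: [655.9, 35.7, 58.9]
eef_rot: [-2.22, -2.223, 0.0]
force: [0.4, 0.1, 0.3]
grip_width: 54.0
grasp_force: 0.0
```

Call:
drive_tool([
  {"linear": [0, 0, 0], "turn": 0},
  {"linear": [0, 0, 0], "turn": 0},
  {"linear": [0, 0, 0], "turn": 0},
  {"linear": [0, 0, 0], "turn": 0},
  {"linear": [0, 0, -0.08], "turn": 0},
])

```text
time_s: 28.05
tool_pos: [655.5, 35.7, 60.9]
eef_rot: [-2.219, -2.223, 0.001]
force: [-0.5, 0.2, -3.3]
grip_width: 27.8
grasp_force: 30.0
```

Call:
drive_tool([
  {"linear": [-0.2, 0.03, 0], "turn": 0},
  {"linear": [-0.3, 0.03, 0], "turn": 0},
  {"linear": [-0.3, 0, 0], "turn": 0},
  {"linear": [-0.2, 0, 0], "turn": 0},
  {"linear": [-0.1, 0, 0], "turn": 0},
])

```text
time_s: 28.55
tool_pos: [657.7, 1.7, 61.3]
eef_rot: [-2.221, -2.222, 0.0]
force: [-0.1, 0.0, -3.1]
grip_width: 27.5
grasp_force: 30.0
```

Call:
drive_tool([
  {"linear": [-0.1, 0.01, 0], "turn": 0},
  {"linear": [-0.1, 0.01, 0], "turn": 0},
  {"linear": [-0.1, 0.01, 0], "turn": 0},
  {"linear": [-0.1, 0.01, 0], "turn": 0},
  {"linear": [-0.1, 0.01, 0], "turn": 0},
])

```text
time_s: 29.05
tool_pos: [659.3, -12.4, 61.3]
eef_rot: [-2.219, -2.223, -0.0]
force: [-0.4, 3.3, -2.3]
grip_width: 27.3
grasp_force: 30.0
```

```bash
python3 canfit.py 659 -85 207
```

```text
(array([659.6, -92.3]), np.float64(0.068)) [659.4 -12.8  61.3]
```

The push is now solid: the can is 79.5 mm ahead, as it should be. I'll keep going.

Call:
drive_tool([
  {"linear": [-0.12, 0, 0], "turn": 0},
  {"linear": [-0.17, 0, 0], "turn": 0},
  {"linear": [-0.2, 0, 0], "turn": 0},
  {"linear": [-0.2, 0, 0], "turn": 0},
  {"linear": [-0.2, 0, 0], "turn": 0},
])

```text
time_s: 29.6
tool_pos: [659.4, -39.6, 61.3]
eef_rot: [2.22, 2.223, -0.0]
force: [0.9, 2.8, -2.5]
grip_width: 27.4
grasp_force: 30.0
```

Call:
drive_tool([
  {"linear": [-0.2, 0, 0], "turn": 0},
  {"linear": [-0.2, 0, 0], "turn": 0},
  {"linear": [-0.2, 0, 0], "turn": 0},
  {"linear": [-0.15, 0, 0], "turn": 0},
  {"linear": [-0.1, 0, 0], "turn": 0},
])

```text
time_s: 30.1
tool_pos: [659.4, -65.0, 61.3]
eef_rot: [-2.22, -2.223, 0.0]
force: [-0.2, 3.2, -3.3]
grip_width: 27.6
grasp_force: 30.0
```

```bash
python3 canfit.py 660 -145 200
```

```text
(array([ 659.6, -143.8]), np.float64(0.063)) [659.4 -65.2  61.3]
```

Call:
drive_tool([
  {"linear": [-0.15, 0, 0], "turn": 0},
  {"linear": [-0.2, 0, 0], "turn": 0},
  {"linear": [-0.2, 0, 0], "turn": 0},
  {"linear": [-0.2, 0, 0], "turn": 0},
  {"linear": [-0.2, 0, 0], "turn": 0},
])

```text
time_s: 30.65
tool_pos: [659.4, -93.6, 61.3]
eef_rot: [-2.22, -2.223, 0.0]
force: [-0.1, 2.7, -4.0]
grip_width: 27.7
grasp_force: 30.0
```

Call:
drive_tool([
  {"linear": [-0.2, 0, 0], "turn": 0},
  {"linear": [-0.2, 0, 0], "turn": 0},
  {"linear": [-0.2, 0, 0], "turn": 0},
  {"linear": [-0.2, 0, 0], "turn": 0},
  {"linear": [-0.2, 0, 0], "turn": 0},
])

```text
time_s: 31.15
tool_pos: [659.5, -123.5, 61.3]
eef_rot: [-2.22, -2.223, 0.0]
force: [-0.2, 2.7, -2.8]
grip_width: 27.7
grasp_force: 30.0
```

Call:
drive_tool([
  {"linear": [-0.2, 0, 0], "turn": 0},
  {"linear": [-0.2, 0, 0], "turn": 0},
  {"linear": [-0.2, 0, 0], "turn": 0},
  {"linear": [-0.2, 0, 0], "turn": 0},
  {"linear": [-0.2, 0, 0], "turn": 0},
])

```text
time_s: 31.65
tool_pos: [659.6, -153.5, 61.3]
eef_rot: [-2.22, -2.223, 0.0]
force: [0.4, 2.2, -4.4]
grip_width: 27.6
grasp_force: 30.0
```

Call:
drive_tool([
  {"linear": [-0.2, 0, 0], "turn": 0},
  {"linear": [-0.2, 0, 0], "turn": 0},
  {"linear": [-0.15, 0, 0], "turn": 0},
  {"linear": [-0.1, 0, 0], "turn": 0},
  {"linear": [0, 0, 0], "turn": 0},
])

```text
time_s: 32.15
tool_pos: [659.6, -173.0, 61.3]
eef_rot: [2.22, 2.223, -0.0]
force: [0.3, -0.5, -3.0]
grip_width: 27.5
grasp_force: 30.0
```

```bash
python3 canfit.py 660 -252 170
```

```text
(array([ 673.5, -263.5]), np.float64(0.448)) [ 659.6 -172.8   61.3]
```

```bash
cat > can2.py <<'E'
from fit import *
home=np.array([651,-257.5]); X=np.array([.966,-.26]); Y=np.array([.26,.966])
for n in('top','scene'):
    p=cam(n)
    for q in eyes.trace(p,'can')[:2]:
        m=q['mask'].astype(float)
        if m.sum()<150: continue
        r=fit([(p,m)],can,[655,-255]); d=r[0]-home; print(n,round(q['p'],2),q['centre'],m.sum(),r[0].round(1),round(r[1],3),'bay',(d@X).round(1),(d@Y).round(1))
E
python3 can2.py
```

```text
scene 0.64 [184.3, 192.1] 783.0 [ 656.4 -257. ] 0.477 bay 5.1 1.9
```

Call:
drive_tool([
  {"linear": [-0.1, 0, 0], "turn": 0},
  {"linear": [-0.1, 0, 0], "turn": 0},
  {"linear": [0, 0, 0], "turn": 0},
  {"linear": [0, 0, 0], "turn": 0},
  {"linear": [0, 0, 0], "turn": 0},
])

```text
time_s: 32.9
tool_pos: [659.6, -178.6, 61.3]
eef_rot: [2.22, 2.223, -0.0]
force: [-0.0, -0.3, -3.7]
grip_width: 27.6
grasp_force: 30.0
```

Call:
drive_tool([
  {"linear": [-0.05, 0, 0], "turn": 0},
  {"linear": [-0.05, 0, 0], "turn": 0},
  {"linear": [0, 0, 0], "turn": 0},
  {"linear": [0, 0, 0], "turn": 0},
  {"linear": [0, 0, 0], "turn": 0},
])

```text
time_s: 33.4
tool_pos: [659.6, -181.6, 61.4]
eef_rot: [2.22, 2.223, -0.0]
force: [0.9, 1.3, -3.3]
grip_width: 27.6
grasp_force: 30.0
```

Call:
drive_tool([
  {"linear": [0.3, 0, 0], "turn": 0},
  {"linear": [0.7, 0, 0], "turn": 0},
  {"linear": [1, 0, 0], "turn": 0},
  {"linear": [1, 0, -0.5], "turn": 0},
  {"linear": [1, 0, -1], "turn": 0},
])

```text
time_s: 33.9
tool_pos: [657.4, -58.9, 104.6]
eef_rot: [-2.217, -2.221, 0.004]
force: [1.4, 0.4, -2.9]
grip_width: 27.8
grasp_force: 30.0
```

Call:
drive_tool([
  {"linear": [1, 0, -0.8], "turn": 0},
  {"linear": [1, 0, -0.4], "turn": 0},
  {"linear": [1, 0, 0], "turn": 0},
  {"linear": [1, 0, 0], "turn": 0},
  {"linear": [0.5, 0, 0], "turn": 0},
])

```text
time_s: 34.4
tool_pos: [658.5, 76.7, 142.4]
eef_rot: [-2.218, -2.225, -0.0]
force: [-0.4, -0.1, -2.6]
grip_width: 27.5
grasp_force: 30.0
```

```bash
python3 can2.py
```

```text
top 0.73 [286.3, 219.3] 520.0 [ 655. -255.] 1.0 bay 3.2 3.5
top 0.7 [330.7, 150.8] 769.0 [ 656.3 -261.6] 0.051 bay 6.2 -2.6
scene 0.66 [186.2, 181.3] 1477.0 [ 655.  -260.2] 0.053 bay 4.6 -1.6
```

The can is against the back wall: bay x≈5 mm, y≈−2 mm. Next are the vases, so I'll refine the ring centres by rectifying the views onto the z=36 plane.

```bash
cat > rings.py <<'E'
from fit import *
A0=np.array([[608.9,257.6],[600.9,158],[509.2,265.6],[501.3,165.9]])
def rect(p,c,z,S=2,h=65):
    g=np.mgrid[-h:h:1/S,-h:h:1/S]; X=c[0]+g[0];Yv=c[1]+g[1]
    P=np.stack([X,Yv,0*X+z],-1).reshape(-1,3); C=(P-p['M'][:3,3])@p['M'][:3,:3]
    u=(p['cx']+p['f']*C[:,0]/C[:,2]).reshape(X.shape).astype(np.float32);v=(p['cy']+p['f']*C[:,1]/C[:,2]).reshape(X.shape).astype(np.float32)
    return cv2.remap(p['pixels'],u,v,cv2.INTER_LINEAR),((u>2)&(u<509)&(v>2)&(v<380)).mean()
def ring(p,c):
    im,ok=rect(p,c,36)
    if ok<.98: return None
    sat=cv2.cvtColor(im,cv2.COLOR_RGB2HSV)[...,1].astype(np.float32)
    K=np.mgrid[-42:42:.5,-42:42:.5]; r=np.hypot(*K); k=((r<38)&(r>29)).astype(np.float32); k=k/k.sum()-((r<41)&~((r<38)&(r>29)))/((r<41)&~((r<38)&(r>29))).sum()
    R_=cv2.filter2D(-sat,-1,k.astype(np.float32)); m=R_[50:-50,50:-50]; i=np.unravel_index(m.argmax(),m.shape)
    return np.array(c)-65+(np.array(i)+50)/2, m.max()
if __name__=='__main__':
    for n in('top','wrist'):
        p=cam(n)
        for c in A0: 
            r=ring(p,c); print(n,c,r and (r[0].round(1),round(float(r[1]),1)))
E
python3 rings.py; python3 -c "
from h import *; print(telemetry.observe()['tool_pos'])"
```

```text
top [608.9 257.6] (array([609.4, 258.1]), 45.6)
top [600.9 158. ] (array([639.4, 195.5]), 4.4)
top [509.2 265.6] (array([509.7, 265.6]), 31.0)
top [501.3 165.9] (array([540.8, 200.9]), 0.6)
wrist [608.9 257.6] None
wrist [600.9 158. ] (array([600.9, 160.5]), 62.2)
wrist [509.2 265.6] None
wrist [501.3 165.9] (array([502.8, 168.9]), 51.7)
[659.05355501  72.88614465 142.19580541]
```

Call:
drive_tool([
  {"linear": [0.88, -0.24, 0], "turn": 0},
  {"linear": [0.88, -0.24, 0], "turn": 0},
  {"linear": [0.88, -0.24, 0], "turn": 0},
  {"linear": [0.88, -0.24, 0], "turn": 0},
  {"linear": [0.88, -0.24, 0], "turn": 0},
])

```text
time_s: 35.2
tool_pos: [622.9, 205.4, 142.3]
eef_rot: [2.221, 2.222, -0.0]
force: [0.3, -0.2, -2.9]
grip_width: 27.6
grasp_force: 30.0
```

Call:
drive_tool([
  {"linear": [0.88, -0.24, 0], "turn": 0},
  {"linear": [0.9, -0.22, 0], "turn": 0},
  {"linear": [0, 0, 0], "turn": 0},
  {"linear": [0, 0, 0], "turn": 0},
  {"linear": [0, 0, 0], "turn": 0},
])

```text
time_s: 35.7
tool_pos: [609.4, 257.7, 142.2]
eef_rot: [2.221, 2.222, -0.0]
force: [-0.1, 0.7, -3.4]
grip_width: 27.2
grasp_force: 30.0
```

Call:
drive_tool([
  {"linear": [0, 0, 0.6], "turn": 0},
  {"linear": [0, 0, 0.5], "turn": 0},
  {"linear": [0, 0, 0.4], "turn": 0},
  {"linear": [0, 0, 0.2], "turn": 0},
  {"linear": [0, 0, 0.1], "turn": 0},
])

```text
time_s: 36.2
tool_pos: [608.7, 258.5, 87.1]
eef_rot: [-2.219, -2.223, 0.002]
force: [0.9, 0.7, -3.4]
grip_width: 27.2
grasp_force: 30.0
```

Nearly seated. I'll lower it in small steps and watch the force.

Call:
drive_tool([
  {"linear": [0, 0, 0.07], "turn": 0},
  {"linear": [0, 0, 0.05], "turn": 0},
  {"linear": [0, 0, 0], "turn": 0},
  {"linear": [0, 0, 0], "turn": 0},
  {"linear": [0, 0, 0], "turn": 0},
])

```text
time_s: 36.7
tool_pos: [609.3, 258.9, 85.1]
eef_rot: [2.219, 2.223, 0.001]
force: [-0.3, -0.3, -1.9]
grip_width: 27.6
grasp_force: 30.0
```

Call:
drive_tool([
  {"linear": [0, 0, 0.03], "turn": 0},
  {"linear": [0, 0, 0.03], "turn": 0},
  {"linear": [0, 0, 0], "turn": 0},
  {"linear": [0, 0, 0], "turn": 0},
  {"linear": [0, 0, 0], "turn": 0},
])

```text
time_s: 37.2
tool_pos: [609.7, 259.3, 84.1]
eef_rot: [2.22, 2.223, 0.002]
force: [-2.8, 0.8, 9.7]
grip_width: 27.4
grasp_force: 30.0
```

Call:
drive_tool([
  {"linear": [0, 0, -0.03], "turn": 0},
  {"linear": [0, 0, 0], "turn": 0},
  {"linear": [0, 0, 0], "turn": 0},
  {"linear": [0, 0, 0], "turn": 0},
  {"linear": [0, 0, 0], "turn": 0},
], claw=56)

```text
time_s: 37.7
tool_pos: [609.0, 258.8, 83.7]
eef_rot: [-2.22, -2.223, 0.0]
force: [0.3, -0.1, -0.8]
grip_width: 55.8
grasp_force: 0.0
```

Call:
drive_tool([
  {"linear": [0, 0, -0.4], "turn": 0},
  {"linear": [0, 0, -0.8], "turn": 0},
  {"linear": [0, 0, -1], "turn": 0},
  {"linear": [0, 0, -0.6], "turn": 0},
  {"linear": [0, 0, 0], "turn": 0},
])

```text
time_s: 38.2
tool_pos: [610.6, 259.4, 171.2]
eef_rot: [2.218, 2.222, 0.007]
force: [1.0, 0.3, -0.1]
grip_width: 56.2
grasp_force: 0.0
```

```bash
cat > seat.py <<'E'
from fit import *
import sys
# fit tilt too: vase origin x,y at z=23 plus tilt
def tv(z0):
    def f(x,y,a,b):
        n=np.array([np.sin(a),np.sin(b),1]); n/=np.linalg.norm(n); Q=R.align_vectors([n],[[0,0,1]])[0].as_matrix()
        return [P@Q.T+[x,y,z0] for P in vase(0,0)]
    return f
def seat(names,x0):
    v=[]
    for n in names:
        p=cam(n); v.append((p,near(p,brass(p),[*x0,80],1)))
    f=tv(23)
    def c(q): 
        e=0
        for p,m in v:
            s=sil(p,f(*q)); e+=1-np.minimum(s,m).sum()/np.maximum(s,m).sum()
        return e/len(v)
    q0=np.array([*x0,0,0]); sx=q0+np.vstack([np.zeros(4),np.diag([6,6,.1,.1])])
    r=minimize(c,q0,method='Nelder-Mead',options=dict(initial_simplex=sx,xatol=.1,fatol=1e-4,maxiter=150)); return r.x[:2].round(1),np.degrees(r.x[2:]).round(1),round(r.fun,3)
if __name__=='__main__': print(seat(sys.argv[3:],[float(a) for a in sys.argv[1:3]]), telemetry.observe()['tool_pos'].round(1))
E
python3 seat.py 609 258.5 wrist; python3 seat.py 609 258.5 scene
python3 - <<'E'
from fit import *
T=cam('top'); S=cam('scene')
for w in([448,-122],[445,-261],[467,-386]):
    for p in(T,S):
        r=fit([(p,near(p,brass(p),[*w,55],60))],vase,w); print(w,r[0].round(1),round(r[1],3))
E
```

```text
(array([608. , 257.8]), array([0.6, 4.4]), np.float64(0.132)) [609.7 259.1 169.2]
(array([605.9, 256.2]), array([1.3, 5.3]), np.float64(0.251)) [609.  258.8 167.8]
[448, -122] [ 449.2 -123.4] 0.057
[448, -122] [ 448.8 -121.5] 0.121
[445, -261] [ 445.9 -262.3] 0.06
[445, -261] [ 442.1 -262.9] 0.073
[467, -386] [ 467.8 -386.2] 0.048
[467, -386] [ 458.8 -389.5] 0.311
```

Call:
drive_tool([
  {"linear": [-1, -0.42, 0], "turn": 0},
  {"linear": [-1, -0.42, 0], "turn": 0},
  {"linear": [-1, -0.42, 0], "turn": 0},
  {"linear": [-1, -0.42, 0], "turn": 0},
  {"linear": [-1, -0.42, 0], "turn": 0},
], claw=75)

```text
time_s: 38.9
tool_pos: [545.0, 107.5, 166.6]
eef_rot: [-2.219, -2.223, 0.002]
force: [0.1, -0.2, 0.3]
grip_width: 75.1
grasp_force: 0.0
```

Call:
drive_tool([
  {"linear": [-1, -0.42, 0], "turn": 0},
  {"linear": [-1, -0.42, 0], "turn": 0},
  {"linear": [-1, -0.42, 0], "turn": 0},
  {"linear": [-1, -0.42, 0], "turn": 0},
  {"linear": [-1, -0.42, 0], "turn": 0},
])

```text
time_s: 39.4
tool_pos: [482.3, -42.4, 166.9]
eef_rot: [-2.219, -2.222, 0.002]
force: [1.1, 0.6, 0.3]
grip_width: 75.0
grasp_force: 0.0
```

Call:
drive_tool([
  {"linear": [-1, -0.42, 0], "turn": 0},
  {"linear": [-1, -0.42, 0], "turn": 0},
  {"linear": [-0.7, -0.3, 0], "turn": 0},
  {"linear": [0, 0, 0], "turn": 0},
  {"linear": [0, 0, 0], "turn": 0},
])

```text
time_s: 39.9
tool_pos: [449.0, -122.5, 167.2]
eef_rot: [-2.22, -2.221, 0.001]
force: [-0.2, 0.2, 0.1]
grip_width: 74.8
grasp_force: 0.0
```

```bash
python3 wv.py 449 -122; python3 - <<'E'
from seat import *
for n in('top','scene'):
    p=cam(n)
    for q in eyes.trace(p,'vase0'):
        if np.hypot(*(np.array(q['centre'])-w2px(p,[609,258,80])))<14:
            m=q['mask'].astype(float); f=tv(23); q0=np.array([609,258,0,0.])
            c=lambda v:(lambda s:1-np.minimum(s,m).sum()/np.maximum(s,m).sum())(sil(p,f(*v)))
            r=minimize(c,q0,method='Nelder-Mead',options=dict(initial_simplex=q0+np.vstack([np.zeros(4),np.diag([6,6,.1,.1])]),maxiter=150)); print(n,r.x[:2].round(1),np.degrees(r.x[2:]).round(1),round(r.fun,3))
E
```

```text
tool [ 449.  -122.5  167.2] vase [449.5 -93.2] 0.969 units tx,ty 0.97 0.02
top [612.6 258.9] [-1.1  2.2] 0.05
scene [608.9 256.5] [0.3 5.6] 0.042
```

Call:
drive_tool([
  {"linear": [0, 0, 1], "turn": 0},
  {"linear": [0, 0, 1], "turn": 0},
  {"linear": [0, 0, 1], "turn": 0},
  {"linear": [0, 0, 0.6], "turn": 0},
  {"linear": [0, 0, 0], "turn": 0},
])

```text
time_s: 40.65
tool_pos: [448.1, -121.5, 57.8]
eef_rot: [-2.216, -2.221, 0.003]
force: [0.4, 0.2, 0.3]
grip_width: 75.1
grasp_force: 0.0
```

Call:
drive_tool([
  {"linear": [0, 0, 0], "turn": 0},
  {"linear": [0, 0, 0], "turn": 0},
  {"linear": [0, 0, 0], "turn": 0},
  {"linear": [0, 0, 0], "turn": 0},
  {"linear": [0, 0, 0], "turn": 0},
], claw=10)

```text
time_s: 41.15
tool_pos: [449.8, -122.5, 60.3]
eef_rot: [2.219, 2.223, 0.001]
force: [0.2, 0.1, -0.6]
grip_width: 37.8
grasp_force: 0.0
```

Call:
drive_tool([
  {"linear": [0, 0, 0], "turn": 0},
  {"linear": [0, 0, 0], "turn": 0},
  {"linear": [0, 0, 0], "turn": 0},
  {"linear": [0, 0, -0.3], "turn": 0},
  {"linear": [0, 0, -0.7], "turn": 0},
])

```text
time_s: 41.65
tool_pos: [448.2, -122.0, 89.2]
eef_rot: [-2.218, -2.221, 0.002]
force: [0.2, 0.1, -3.3]
grip_width: 27.6
grasp_force: 29.9
```

Call:
drive_tool([
  {"linear": [0.5, 0.08, -0.5], "turn": 0},
  {"linear": [1, 0.16, -0.5], "turn": 0},
  {"linear": [1, 0.16, 0], "turn": 0},
  {"linear": [1, 0.16, 0], "turn": 0},
  {"linear": [1, 0.16, 0], "turn": 0},
])

```text
time_s: 42.15
tool_pos: [470.8, 13.8, 120.4]
eef_rot: [2.22, 2.223, 0.0]
force: [0.1, -0.1, -3.3]
grip_width: 27.3
grasp_force: 29.9
```

Call:
drive_tool([
  {"linear": [1, 0.16, 0], "turn": 0},
  {"linear": [1, 0.16, 0], "turn": 0},
  {"linear": [1, 0.16, 0], "turn": 0},
  {"linear": [1, 0.16, 0], "turn": 0},
  {"linear": [1, 0.16, 0], "turn": 0},
])

```text
time_s: 42.65
tool_pos: [494.5, 163.9, 120.2]
eef_rot: [-2.219, -2.223, 0.0]
force: [1.4, 0.4, -4.3]
grip_width: 27.4
grasp_force: 29.9
```

Call:
drive_tool([
  {"linear": [1, 0.16, 0], "turn": 0},
  {"linear": [1, 0.16, 0], "turn": 0},
  {"linear": [1, 0.15, 0], "turn": 0},
  {"linear": [0.43, 0.05, 0], "turn": 0},
  {"linear": [0, 0, 0], "turn": 0},
])

```text
time_s: 43.15
tool_pos: [510.0, 266.7, 120.0]
eef_rot: [-2.218, -2.225, -0.0]
force: [0.1, -0.8, -2.2]
grip_width: 27.7
grasp_force: 29.9
```

Call:
drive_tool([
  {"linear": [0, 0, 0.3], "turn": 0},
  {"linear": [0, 0, 0.4], "turn": 0},
  {"linear": [0, 0, 0.3], "turn": 0},
  {"linear": [0, 0, 0], "turn": 0},
  {"linear": [0, 0, 0], "turn": 0},
])

```text
time_s: 43.65
tool_pos: [509.9, 265.1, 89.4]
eef_rot: [-2.22, -2.223, 0.001]
force: [0.7, -0.8, -2.1]
grip_width: 27.5
grasp_force: 29.9
```

Call:
drive_tool([
  {"linear": [0, 0.0, 0.1], "turn": 0},
  {"linear": [0, 0, 0.07], "turn": 0},
  {"linear": [0, 0, 0], "turn": 0},
  {"linear": [0, 0, 0], "turn": 0},
  {"linear": [0, 0, 0], "turn": 0},
])

```text
time_s: 44.15
tool_pos: [510.5, 265.9, 85.0]
eef_rot: [2.22, 2.223, 0.002]
force: [1.7, 4.4, -1.1]
grip_width: 27.0
grasp_force: 29.9
```

Call:
drive_tool([
  {"linear": [0, 0, 0.03], "turn": 0},
  {"linear": [0, 0, 0.02], "turn": 0},
  {"linear": [0, 0, 0], "turn": 0},
  {"linear": [0, 0, 0], "turn": 0},
  {"linear": [0, 0, 0], "turn": 0},
])

```text
time_s: 44.65
tool_pos: [510.9, 266.3, 84.4]
eef_rot: [2.22, 2.223, 0.003]
force: [-3.5, 6.2, 13.1]
grip_width: 27.6
grasp_force: 30.0
```

Call:
drive_tool([
  {"linear": [0, 0, -0.05], "turn": 0},
  {"linear": [0.06, -0.02, 0], "turn": 0},
  {"linear": [0, 0, 0.03], "turn": 0},
  {"linear": [0, 0, 0], "turn": 0},
  {"linear": [0, 0, 0], "turn": 0},
])

```text
time_s: 45.15
tool_pos: [509.6, 267.4, 84.0]
eef_rot: [2.22, 2.223, 0.0]
force: [-0.3, 3.0, 5.9]
grip_width: 27.6
grasp_force: 30.0
```

Call:
drive_tool([
  {"linear": [0, 0, 0.02], "turn": 0},
  {"linear": [0, 0, 0.02], "turn": 0},
  {"linear": [0, 0, 0], "turn": 0},
  {"linear": [0, 0, 0], "turn": 0},
  {"linear": [0, 0, 0], "turn": 0},
])

```text
time_s: 45.65
tool_pos: [510.0, 267.8, 83.5]
eef_rot: [2.22, 2.223, 0.002]
force: [-1.8, 2.1, 13.8]
grip_width: 28.0
grasp_force: 30.0
```

Call:
drive_tool([
  {"linear": [0, 0, -0.02], "turn": 0},
  {"linear": [0, 0, 0], "turn": 0},
  {"linear": [0, 0, 0], "turn": 0},
  {"linear": [0, 0, 0], "turn": 0},
  {"linear": [0, 0, 0], "turn": 0},
], claw=56)

```text
time_s: 46.15
tool_pos: [509.4, 267.2, 83.1]
eef_rot: [-2.22, -2.223, 0.001]
force: [-0.2, -0.0, 0.1]
grip_width: 56.1
grasp_force: 0.0
```

Call:
drive_tool([
  {"linear": [0, 0, -0.3], "turn": 0},
  {"linear": [0, 0, -0.8], "turn": 0},
  {"linear": [0, 0, -1], "turn": 0},
  {"linear": [-0.5, -0.06, -0.7], "turn": 0},
  {"linear": [-1, -0.12, 0], "turn": 0},
])

```text
time_s: 46.65
tool_pos: [506.1, 223.6, 171.0]
eef_rot: [2.216, 2.224, 0.008]
force: [-0.1, 0.5, 0.3]
grip_width: 56.0
grasp_force: 0.0
```

Call:
drive_tool([
  {"linear": [-1, -0.12, 0], "turn": 0},
  {"linear": [-1, -0.12, 0], "turn": 0},
  {"linear": [-1, -0.12, 0], "turn": 0},
  {"linear": [-1, -0.12, 0], "turn": 0},
  {"linear": [-1, -0.12, 0], "turn": 0},
], claw=75)

```text
time_s: 47.15
tool_pos: [486.2, 71.2, 168.0]
eef_rot: [2.219, 2.223, 0.001]
force: [0.4, -0.9, -0.6]
grip_width: 75.4
grasp_force: 0.0
```

Call:
drive_tool([
  {"linear": [-1, -0.12, 0], "turn": 0},
  {"linear": [-1, -0.12, 0], "turn": 0},
  {"linear": [-1, -0.12, 0], "turn": 0},
  {"linear": [-1, -0.12, 0], "turn": 0},
  {"linear": [-1, -0.12, 0], "turn": 0},
])

```text
time_s: 47.65
tool_pos: [468.5, -78.9, 168.0]
eef_rot: [2.219, 2.223, 0.001]
force: [0.3, 0.5, -0.0]
grip_width: 75.1
grasp_force: 0.0
```

```bash
cat > tr.py <<'E'
from seat import *
import sys
def chk(pts,z0=23):
  for n in('top','scene'):
    p=cam(n); Q=eyes.trace(p,'vase0')
    for w in pts:
      h=[q for q in Q if np.hypot(*(np.array(q['centre'])-w2px(p,[*w,z0+55])))<14]
      if not h: print(n,w,'none'); continue
      m=h[0]['mask'].astype(float); f=tv(z0); q0=np.array([*w,0,0.])
      c=lambda v:(lambda s:1-np.minimum(s,m).sum()/np.maximum(s,m).sum())(sil(p,f(*v)))
      r=minimize(c,q0,method='Nelder-Mead',options=dict(initial_simplex=q0+np.vstack([np.zeros(4),np.diag([6,6,.1,.1])]),maxiter=150)); print(n,w,r.x[:2].round(1),np.degrees(r.x[2:]).round(1),round(r.fun,3))
if __name__=='__main__':
    a=[float(x) for x in sys.argv[2:]]; chk([a[i:i+2] for i in range(0,len(a),2)],float(sys.argv[1]))
E
python3 tr.py 23 609 259 510 267; python3 tr.py 0 445 -262 467 -386
```

```text
top [609.0, 259.0] [609.6 260.5] [-0.5  1.3] 0.074
top [510.0, 267.0] [511.8 266.5] [-1.1  1.4] 0.05
scene [609.0, 259.0] [606.4 255.5] [2.9 6. ] 0.073
scene [510.0, 267.0] [502.3 266. ] [3.7 2.6] 0.257
top [445.0, -262.0] [ 444.3 -265.1] [2.  2.7] 0.119
top [467.0, -386.0] [ 467.8 -391. ] [-0.2  3.7] 0.041
scene [445.0, -262.0] [ 431.7 -269.5] [10.  5.] 0.134
scene [467.0, -386.0] [ 463.1 -384.7] [ 1.5 -1.3] 0.284
```

Call:
drive_tool([
  {"linear": [-1, -0.12, 0], "turn": 0},
  {"linear": [-1, -0.12, 0], "turn": 0},
  {"linear": [-1, -0.12, 0], "turn": 0},
  {"linear": [-1, -0.12, 0], "turn": 0},
  {"linear": [-1, -0.12, 0], "turn": 0},
])

```text
time_s: 48.55
tool_pos: [450.9, -228.3, 167.3]
eef_rot: [2.218, 2.224, 0.0]
force: [1.5, 0.7, 0.4]
grip_width: 74.7
grasp_force: 0.0
```

Call:
drive_tool([
  {"linear": [-1, -0.13, 0.5], "turn": 0},
  {"linear": [-0.12, -0.04, 1], "turn": 0},
  {"linear": [0, 0, 1], "turn": 0},
  {"linear": [0, 0, 0.8], "turn": 0},
  {"linear": [0, 0, 0.3], "turn": 0},
])

```text
time_s: 49.05
tool_pos: [445.0, -260.1, 57.2]
eef_rot: [-2.217, -2.222, 0.001]
force: [0.8, -1.5, -0.3]
grip_width: 75.1
grasp_force: 0.0
```

Call:
drive_tool([
  {"linear": [0, 0, 0], "turn": 0},
  {"linear": [0, 0, 0], "turn": 0},
  {"linear": [0, 0, 0], "turn": 0},
  {"linear": [0, 0, 0], "turn": 0},
  {"linear": [0, 0, 0], "turn": 0},
], claw=10)

```text
time_s: 49.55
tool_pos: [446.2, -261.5, 59.9]
eef_rot: [2.219, 2.222, 0.0]
force: [-0.4, -0.2, 0.4]
grip_width: 38.3
grasp_force: 0.0
```

Call:
drive_tool([
  {"linear": [0, 0, 0], "turn": 0},
  {"linear": [0, 0, 0], "turn": 0},
  {"linear": [0, 0, 0], "turn": 0},
  {"linear": [0, 0, -0.3], "turn": 0},
  {"linear": [0, 0, -0.7], "turn": 0},
])

```text
time_s: 50.05
tool_pos: [444.6, -260.5, 88.5]
eef_rot: [-2.217, -2.221, 0.001]
force: [1.0, 0.5, -4.2]
grip_width: 27.1
grasp_force: 29.9
```

Call:
drive_tool([
  {"linear": [0.5, 0.19, -0.5], "turn": 0},
  {"linear": [1, 0.37, -0.5], "turn": 0},
  {"linear": [1, 0.37, 0], "turn": 0},
  {"linear": [1, 0.37, 0], "turn": 0},
  {"linear": [1, 0.37, 0], "turn": 0},
])

```text
time_s: 50.55
tool_pos: [495.9, -125.0, 119.7]
eef_rot: [2.22, 2.223, 0.0]
force: [0.3, 1.0, -4.2]
grip_width: 27.5
grasp_force: 29.9
```

Call:
drive_tool([
  {"linear": [1, 0.37, 0], "turn": 0},
  {"linear": [1, 0.37, 0], "turn": 0},
  {"linear": [1, 0.37, 0], "turn": 0},
  {"linear": [1, 0.37, 0], "turn": 0},
  {"linear": [1, 0.37, 0], "turn": 0},
])

```text
time_s: 51.05
tool_pos: [551.0, 25.2, 119.5]
eef_rot: [-2.22, -2.223, 0.0]
force: [0.3, -0.9, -5.0]
grip_width: 27.3
grasp_force: 29.9
```

Call:
drive_tool([
  {"linear": [1, 0.37, 0], "turn": 0},
  {"linear": [1, 0.37, 0], "turn": 0},
  {"linear": [1, 0.37, 0], "turn": 0},
  {"linear": [0.57, 0.2, 0], "turn": 0},
  {"linear": [0, 0, 0], "turn": 0},
])

```text
time_s: 51.55
tool_pos: [590.5, 132.6, 119.4]
eef_rot: [2.218, 2.225, 0.001]
force: [0.1, -1.5, -3.9]
grip_width: 27.6
grasp_force: 30.0
```

Call:
drive_tool([
  {"linear": [0, 0, 0], "turn": 0},
  {"linear": [0, 0, 0.3], "turn": 0},
  {"linear": [0, 0, 0.4], "turn": 0},
  {"linear": [0, 0, 0.3], "turn": 0},
  {"linear": [0, 0, 0], "turn": 0},
])

```text
time_s: 52.05
tool_pos: [590.7, 130.6, 89.7]
eef_rot: [-2.221, -2.222, -0.0]
force: [-4.0, 0.1, 16.8]
grip_width: 27.6
grasp_force: 30.0
```

I came down 30 mm short, on the ring's edge. I'll lift at once and correct.

Call:
drive_tool([
  {"linear": [0, 0, -0.3], "turn": 0},
  {"linear": [0, 0, -0.7], "turn": 0},
  {"linear": [0, 0, 0], "turn": 0},
  {"linear": [0.5, 0.18, 0], "turn": 0},
  {"linear": [0.49, 0.18, 0], "turn": 0},
])

```text
time_s: 52.55
tool_pos: [600.8, 161.3, 118.3]
eef_rot: [-2.22, -2.222, 0.001]
force: [0.0, -0.8, -4.6]
grip_width: 27.4
grasp_force: 30.0
```

Call:
drive_tool([
  {"linear": [0, 0, 0], "turn": 0},
  {"linear": [0, 0, 0.3], "turn": 0},
  {"linear": [0, 0, 0.4], "turn": 0},
  {"linear": [0, 0, 0.3], "turn": 0},
  {"linear": [0, 0, 0], "turn": 0},
])

```text
time_s: 53.05
tool_pos: [599.5, 160.2, 87.0]
eef_rot: [-2.219, -2.222, 0.004]
force: [0.4, -0.3, -3.9]
grip_width: 27.6
grasp_force: 30.0
```

Call:
drive_tool([
  {"linear": [0, 0, 0.07], "turn": 0},
  {"linear": [0, 0, 0.07], "turn": 0},
  {"linear": [0, 0, 0], "turn": 0},
  {"linear": [0, 0, 0], "turn": 0},
  {"linear": [0, 0, 0], "turn": 0},
])

```text
time_s: 53.55
tool_pos: [601.0, 160.7, 85.3]
eef_rot: [2.219, 2.223, 0.001]
force: [-0.4, 1.2, -4.0]
grip_width: 27.4
grasp_force: 30.0
```

Call:
drive_tool([
  {"linear": [0, 0, 0.04], "turn": 0},
  {"linear": [0, 0, 0.03], "turn": 0},
  {"linear": [0, 0, 0], "turn": 0},
  {"linear": [0, 0, 0], "turn": 0},
  {"linear": [0, 0, 0], "turn": 0},
])

```text
time_s: 54.05
tool_pos: [600.9, 160.7, 82.9]
eef_rot: [2.22, 2.223, -0.0]
force: [0.6, -0.7, -3.8]
grip_width: 27.4
grasp_force: 30.0
```

Call:
drive_tool([
  {"linear": [0, 0, 0.03], "turn": 0},
  {"linear": [0, 0, 0], "turn": 0},
  {"linear": [0, 0, 0], "turn": 0},
  {"linear": [0, 0, 0], "turn": 0},
  {"linear": [0, 0, 0], "turn": 0},
])

```text
time_s: 54.55
tool_pos: [600.9, 160.7, 82.0]
eef_rot: [2.22, 2.223, 0.0]
force: [0.0, 0.9, -3.9]
grip_width: 27.6
grasp_force: 30.0
```

Call:
drive_tool([
  {"linear": [0, 0, 0.05], "turn": 0},
  {"linear": [0, 0, 0], "turn": 0},
  {"linear": [0, 0, 0], "turn": 0},
  {"linear": [0, 0, 0.05], "turn": 0},
  {"linear": [0, 0, 0], "turn": 0},
])

```text
time_s: 55.05
tool_pos: [600.7, 160.7, 78.8]
eef_rot: [-2.22, -2.223, 0.0]
force: [-0.4, 0.0, -4.2]
grip_width: 27.7
grasp_force: 30.0
```

Call:
drive_tool([
  {"linear": [0, 0, 0.05], "turn": 0},
  {"linear": [0, 0, 0], "turn": 0},
  {"linear": [0, 0, 0], "turn": 0},
  {"linear": [0, 0, 0], "turn": 0},
  {"linear": [0, 0, 0], "turn": 0},
])

```text
time_s: 55.55
tool_pos: [600.9, 160.7, 77.6]
eef_rot: [2.22, 2.223, 0.0]
force: [0.1, -0.5, -3.1]
grip_width: 27.1
grasp_force: 30.0
```

Call:
drive_tool([
  {"linear": [0, 0, 0.04], "turn": 0},
  {"linear": [0, 0, 0], "turn": 0},
  {"linear": [0, 0, 0], "turn": 0},
  {"linear": [0, 0, 0], "turn": 0},
  {"linear": [0, 0, 0], "turn": 0},
])

```text
time_s: 56.05
tool_pos: [601.3, 160.9, 77.0]
eef_rot: [2.22, 2.223, 0.001]
force: [-1.5, 0.4, 6.3]
grip_width: 27.3
grasp_force: 30.0
```

Call:
drive_tool([
  {"linear": [0, 0, 0.03], "turn": 0},
  {"linear": [0, 0, 0], "turn": 0},
  {"linear": [0, 0, 0], "turn": 0},
  {"linear": [0, 0, 0], "turn": 0},
  {"linear": [0, 0, 0], "turn": 0},
])

```text
time_s: 56.55
tool_pos: [601.5, 161.0, 76.8]
eef_rot: [2.219, 2.223, 0.001]
force: [-5.2, 0.3, 15.1]
grip_width: 27.7
grasp_force: 30.0
```

Call:
drive_tool([
  {"linear": [0, 0, -0.03], "turn": 0},
  {"linear": [0, 0, 0], "turn": 0},
  {"linear": [0, 0, 0], "turn": 0},
  {"linear": [0, 0, 0], "turn": 0},
  {"linear": [0, 0, 0], "turn": 0},
], claw=56)

```text
time_s: 57.05
tool_pos: [600.8, 160.7, 76.2]
eef_rot: [-2.22, -2.223, 0.0]
force: [0.0, 0.5, -0.7]
grip_width: 56.0
grasp_force: 0.0
```

Call:
drive_tool([
  {"linear": [0, 0, -0.3], "turn": 0},
  {"linear": [0, 0, -0.8], "turn": 0},
  {"linear": [0, 0, -1], "turn": 0},
  {"linear": [0, 0, -0.9], "turn": 0},
  {"linear": [-1, -0.24, 0], "turn": 0},
])

```text
time_s: 57.55
tool_pos: [596.5, 132.6, 171.0]
eef_rot: [2.215, 2.223, 0.009]
force: [0.4, -0.3, -0.1]
grip_width: 55.9
grasp_force: 0.0
```

Call:
drive_tool([
  {"linear": [-1, -0.24, 0], "turn": 0},
  {"linear": [-1, -0.24, 0], "turn": 0},
  {"linear": [-1, -0.24, 0], "turn": 0},
  {"linear": [-1, -0.24, 0], "turn": 0},
  {"linear": [-1, -0.24, 0], "turn": 0},
], claw=75)

```text
time_s: 58.05
tool_pos: [557.7, -20.5, 167.1]
eef_rot: [2.219, 2.223, 0.001]
force: [0.2, -0.4, -0.0]
grip_width: 75.0
grasp_force: 0.0
```

Call:
drive_tool([
  {"linear": [-1, -0.24, 0], "turn": 0},
  {"linear": [-1, -0.24, 0], "turn": 0},
  {"linear": [-1, -0.24, 0], "turn": 0},
  {"linear": [-1, -0.24, 0], "turn": 0},
  {"linear": [-1, -0.24, 0], "turn": 0},
])

```text
time_s: 58.55
tool_pos: [521.9, -170.6, 167.1]
eef_rot: [2.219, 2.223, 0.0]
force: [-0.5, 0.1, -0.8]
grip_width: 75.2
grasp_force: 0.0
```

```bash
python3 - <<'E'
from fit import *
T=cam('top'); S=cam('scene'); w=[467,-386]
for p in(T,S):
    r=fit([(p,near(p,brass(p),[*w,55],60))],vase,w); print(w,r[0].round(1),round(r[1],3))
print(telemetry.observe()['tool_pos'].round(1))
E
python3 tr.py 23 609 259 510 267 601 160.5
```

```text
[467, -386] [ 467.9 -386.7] 0.052
[467, -386] [ 460.9 -388.1] 0.332
[ 521.7 -172.   167. ]
top [609.0, 259.0] [614.4 258.9] [-3.5  2.4] 0.057
top [510.0, 267.0] [511.5 270.9] [-0.5 -0.6] 0.062
top [601.0, 160.5] [603.3 161.9] [-2.4 -1. ] 0.045
scene [609.0, 259.0] [603.2 258.7] [6.1 4. ] 0.091
scene [510.0, 267.0] [502.  267.8] [3.8 1.6] 0.28
scene [601.0, 160.5] [597.6 157.7] [3.7 1.9] 0.052
```

Call:
drive_tool([
  {"linear": [-1, -0.25, 0], "turn": 0},
  {"linear": [-1, -0.25, 0], "turn": 0},
  {"linear": [-1, -0.25, 0], "turn": 0},
  {"linear": [-1, -0.25, 0], "turn": 0},
  {"linear": [-1, -0.25, 0], "turn": 0},
])

```text
time_s: 59.35
tool_pos: [485.1, -319.7, 166.5]
eef_rot: [2.218, 2.225, 0.0]
force: [-0.1, -0.2, -0.0]
grip_width: 75.0
grasp_force: 0.0
```

Call:
drive_tool([
  {"linear": [-1, -0.26, 0], "turn": 0},
  {"linear": [-1, -0.26, 0], "turn": 0},
  {"linear": [-0.15, -0.04, 0.5], "turn": 0},
  {"linear": [0, 0, 0.5], "turn": 0},
  {"linear": [0, 0, 0], "turn": 0},
])

```text
time_s: 59.85
tool_pos: [467.4, -381.7, 133.6]
eef_rot: [-2.216, -2.221, 0.0]
force: [-0.4, 0.2, 0.1]
grip_width: 75.0
grasp_force: 0.0
```

```bash
python3 -c "
from h import *
s=telemetry.observe();print(s['tool_pos'],s['joint_vel'].round(2))
cam('top');print(telemetry.observe()['tool_pos'])"
```

```text
[ 467.35087197 -381.73137411  133.56504304] [ 0.01 -0.03 -0.02 -0.    0.03 -0.  ]
[ 467.87735056 -382.0724177   134.74285082]
```

Call:
drive_tool([
  {"linear": [-0.15, 0, 0.5], "turn": 0},
  {"linear": [0, 0, 0.8], "turn": 0},
  {"linear": [0, 0, 0.8], "turn": 0},
  {"linear": [0, 0, 0.45], "turn": 0},
  {"linear": [0, 0, 0], "turn": 0},
])

```text
time_s: 60.4
tool_pos: [467.5, -387.5, 57.9]
eef_rot: [-2.217, -2.222, 0.0]
force: [0.2, -0.1, 0.8]
grip_width: 74.8
grasp_force: 0.0
```

Call:
drive_tool([
  {"linear": [0, 0, 0], "turn": 0},
  {"linear": [0, 0, 0], "turn": 0},
  {"linear": [0, 0, 0], "turn": 0},
  {"linear": [0, 0, 0], "turn": 0},
  {"linear": [0, 0, 0], "turn": 0},
], claw=10)

```text
time_s: 60.9
tool_pos: [468.4, -388.7, 60.3]
eef_rot: [2.219, 2.223, 0.0]
force: [-0.4, -0.1, 0.1]
grip_width: 38.0
grasp_force: 0.0
```

Call:
drive_tool([
  {"linear": [0, 0, 0], "turn": 0},
  {"linear": [0, 0, 0], "turn": 0},
  {"linear": [0, 0, -0.3], "turn": 0},
  {"linear": [0, 0, -0.7], "turn": 0},
  {"linear": [0, 0, 0], "turn": 0},
])

```text
time_s: 61.4
tool_pos: [469.3, -389.4, 92.1]
eef_rot: [2.217, 2.221, 0.0]
force: [0.3, -1.2, -3.2]
grip_width: 27.5
grasp_force: 29.9
```

Call:
drive_tool([
  {"linear": [0.5, 0.04, -0.5], "turn": 0},
  {"linear": [1, 0.06, -0.5], "turn": 0},
  {"linear": [1, 0.06, 0], "turn": 0},
  {"linear": [1, 0.06, 0], "turn": 0},
  {"linear": [1, 0.06, 0], "turn": 0},
])

```text
time_s: 61.9
tool_pos: [476.1, -252.2, 119.4]
eef_rot: [-2.22, -2.223, -0.0]
force: [-0.1, 0.2, -4.9]
grip_width: 27.5
grasp_force: 29.9
```

Call:
drive_tool([
  {"linear": [1, 0.06, 0], "turn": 0},
  {"linear": [1, 0.06, 0], "turn": 0},
  {"linear": [1, 0.06, 0], "turn": 0},
  {"linear": [1, 0.06, 0], "turn": 0},
  {"linear": [1, 0.06, 0], "turn": 0},
])

```text
time_s: 62.4
tool_pos: [484.8, -102.2, 119.4]
eef_rot: [-2.22, -2.223, 0.0]
force: [1.2, -0.6, -4.2]
grip_width: 27.5
grasp_force: 29.9
```

Call:
drive_tool([
  {"linear": [1, 0.06, 0], "turn": 0},
  {"linear": [1, 0.06, 0], "turn": 0},
  {"linear": [1, 0.06, 0], "turn": 0},
  {"linear": [1, 0.06, 0], "turn": 0},
  {"linear": [1, 0.06, 0], "turn": 0},
])

```text
time_s: 62.9
tool_pos: [493.6, 47.8, 119.4]
eef_rot: [-2.22, -2.223, 0.0]
force: [0.6, 0.1, -3.6]
grip_width: 27.2
grasp_force: 29.9
```

Call:
drive_tool([
  {"linear": [1, 0.06, 0], "turn": 0},
  {"linear": [1, 0.06, 0], "turn": 0},
  {"linear": [1, 0.06, 0], "turn": 0},
  {"linear": [0, 0, 0], "turn": 0},
  {"linear": [0, 0, 0], "turn": 0},
])

```text
time_s: 63.4
tool_pos: [498.8, 136.8, 119.3]
eef_rot: [-2.218, -2.225, 0.001]
force: [-0.9, 0.1, -4.1]
grip_width: 27.7
grasp_force: 30.0
```

Call:
drive_tool([
  {"linear": [0.6, 0.06, 0], "turn": 0},
  {"linear": [0.43, 0.05, 0], "turn": 0},
  {"linear": [0, 0, 0], "turn": 0},
  {"linear": [0, 0, 0.4], "turn": 0},
  {"linear": [0, 0, 0.4], "turn": 0},
])

```text
time_s: 63.9
tool_pos: [502.3, 166.9, 94.9]
eef_rot: [2.22, 2.223, 0.0]
force: [-0.1, -0.5, -5.1]
grip_width: 27.4
grasp_force: 30.0
```

Call:
drive_tool([
  {"linear": [0, 0, 0.2], "turn": 0},
  {"linear": [0, 0, 0.07], "turn": 0},
  {"linear": [0, 0, 0], "turn": 0},
  {"linear": [0, 0, 0], "turn": 0},
  {"linear": [0, 0, 0], "turn": 0},
])

```text
time_s: 64.4
tool_pos: [502.7, 167.5, 88.1]
eef_rot: [2.219, 2.223, 0.001]
force: [0.1, 0.3, -4.1]
grip_width: 27.5
grasp_force: 30.0
```

Call:
drive_tool([
  {"linear": [0, 0, 0.05], "turn": 0},
  {"linear": [0, 0, 0.04], "turn": 0},
  {"linear": [0, 0, 0], "turn": 0},
  {"linear": [0, 0, 0], "turn": 0},
  {"linear": [0, 0, 0], "turn": 0},
])

```text
time_s: 64.9
tool_pos: [502.7, 167.5, 85.3]
eef_rot: [2.219, 2.223, 0.001]
force: [0.2, 0.3, 1.0]
grip_width: 27.6
grasp_force: 30.0
```

Call:
drive_tool([
  {"linear": [0, 0, 0.03], "turn": 0},
  {"linear": [0, 0, 0], "turn": 0},
  {"linear": [0, 0, 0], "turn": 0},
  {"linear": [0, 0, 0], "turn": 0},
  {"linear": [0, 0, 0], "turn": 0},
])

```text
time_s: 65.4
tool_pos: [502.9, 167.5, 84.9]
eef_rot: [2.219, 2.223, 0.001]
force: [-3.7, -3.2, 11.7]
grip_width: 27.3
grasp_force: 30.0
```

Call:
drive_tool([
  {"linear": [0, 0, 0.02], "turn": 0},
  {"linear": [0, 0, 0], "turn": 0},
  {"linear": [0, 0, 0], "turn": 0},
  {"linear": [0, 0, 0], "turn": 0},
  {"linear": [0, 0, 0], "turn": 0},
])

```text
time_s: 65.9
tool_pos: [503.1, 167.5, 84.7]
eef_rot: [2.219, 2.223, 0.001]
force: [-5.8, -3.4, 19.6]
grip_width: 27.4
grasp_force: 30.0
```

Call:
drive_tool([
  {"linear": [-0.03, -0.04, -0.03], "turn": 0},
  {"linear": [0, 0, 0], "turn": 0},
  {"linear": [0, 0, 0], "turn": 0},
  {"linear": [0, 0, 0], "turn": 0},
  {"linear": [0, 0, 0], "turn": 0},
])

```text
time_s: 66.4
tool_pos: [501.1, 166.5, 84.2]
eef_rot: [-2.219, -2.223, 0.001]
force: [-0.4, -1.2, -3.3]
grip_width: 27.6
grasp_force: 30.0
```

Call:
drive_tool([
  {"linear": [0, 0, 0], "turn": 0},
  {"linear": [0, 0, 0], "turn": 0},
  {"linear": [0, 0, 0], "turn": 0},
  {"linear": [0, 0, 0], "turn": 0},
  {"linear": [0, 0, 0], "turn": 0},
], claw=56)

```text
time_s: 66.9
tool_pos: [501.3, 166.6, 84.5]
eef_rot: [2.22, 2.223, 0.0]
force: [-0.2, 0.5, -0.7]
grip_width: 55.7
grasp_force: 0.0
```

Call:
drive_tool([
  {"linear": [0, 0, -0.3], "turn": 0},
  {"linear": [0, 0, -0.8], "turn": 0},
  {"linear": [0, 0, -1], "turn": 0},
  {"linear": [0, 0, -1], "turn": 0},
  {"linear": [-1, 0, -0.3], "turn": 0},
])

```text
time_s: 67.4
tool_pos: [503.0, 138.2, 190.3]
eef_rot: [2.216, 2.224, 0.007]
force: [0.5, 0.4, -0.6]
grip_width: 55.7
grasp_force: 0.0
```

Call:
drive_tool([
  {"linear": [-1, 0, -0.3], "turn": 0},
  {"linear": [-1, 0, -0.2], "turn": 0},
  {"linear": [-1, 0, 0], "turn": 0},
  {"linear": [-1, 0, 0], "turn": 0},
  {"linear": [0, 0, 0], "turn": 0},
])

```text
time_s: 67.9
tool_pos: [501.5, 14.2, 202.2]
eef_rot: [2.222, 2.22, 0.0]
force: [-0.4, 0.3, -0.6]
grip_width: 55.8
grasp_force: 0.0
```

```bash
python3 tr.py 23 609 259 510 267 601 160.5 502 168; python3 can2.py; python3 - <<'E'
from h import *
print(telemetry.observe()['tool_pos'])
a=cam('top'); b=cam('scene'); w=cam('wrist')
def c(p,q,r): i=p['pixels'][q[1]-r:q[1]+r,q[0]-r:q[0]+r,::-1]; return cv2.resize(i,(400,400),interpolation=cv2.INTER_CUBIC)
cv2.imwrite('pics/v13.png',np.hstack([c(b,w2px(b,[555,212,60]).astype(int),52),cv2.resize(w['pixels'][:,:,::-1],(400,300))[:, :].copy().repeat(1,0) if 0 else cv2.copyMakeBorder(cv2.resize(w['pixels'][:,:,::-1],(400,300)),0,100,0,0,0)]))
E
```

```text
top [609.0, 259.0] [613.8 264.8] [-2.3 -3.9] 0.111
top [510.0, 267.0] [508.1 265.3] [2.7 2.1] 0.061
top [601.0, 160.5] [604.7 164.2] [-0.8 -4.2] 0.176
top [502.0, 168.0] [502.4 169.6] [ 2.4 -1. ] 0.214
scene [609.0, 259.0] [604.6 254.3] [5.5 6.6] 0.084
scene [510.0, 267.0] [503.1 269.2] [3.4 1. ] 0.298
scene [601.0, 160.5] [601.6 159.5] [-0.2  1.1] 0.059
scene [502.0, 168.0] [481.6 171.2] [15.6 -2.3] 0.267
top 0.68 [330.6, 150.6] 757.0 [ 657.2 -260.7] 0.057 bay 6.8 -1.5
scene 0.78 [184.8, 183.5] 1462.0 [ 653.8 -262.3] 0.043 bay 4.0 -3.9
scene 0.54 [431.5, 220.1] 342.0 [ 655. -255.] 1.0 bay 3.2 3.5
[501.47801683  17.17375477 201.45449029]
```

View pics/v13.png

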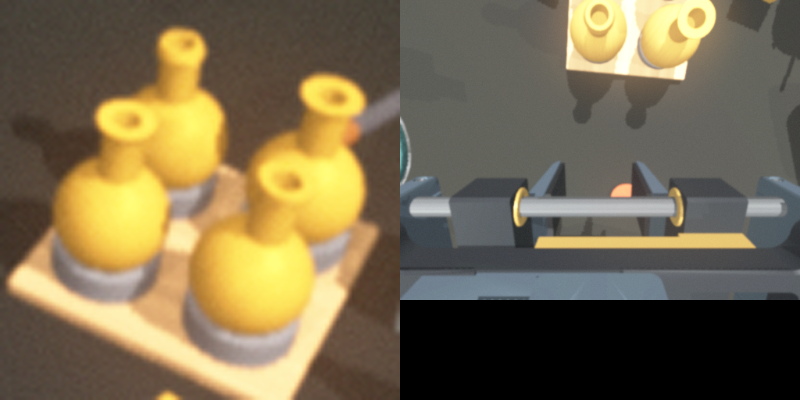

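The scene crop shows all four vases in their rings. The front one (lip (285,180), globe (250,280)) and the right one (lip (332,95), globe (305,190)) look leaned. I'll compare each lip-to-globe vector with the upright projection.

```bash
cat > tilt.py <<'E'
from h import *
def tilts(p,obs,o,k):
    # obs: name->(lip centre px, globe centre px) in crop; solve tilt (a=lean to +x, b=lean to +y) in deg
    for n,(w,l,g) in obs.items():
        L=np.array(o)+np.array(l)/k-.5; G=np.array(o)+np.array(g)/k-.5
        d=L-G; u=w2px(p,[*w,147])-w2px(p,[*w,63])
        J=np.c_[(w2px(p,[w[0]+10,w[1],147])-w2px(p,[*w,147]))/10,(w2px(p,[w[0],w[1]+10,147])-w2px(p,[*w,147]))/10]
        s=np.linalg.solve(J,d-u); print(n,'d',d.round(1),'upright',u.round(1),'lean deg if level depth',np.degrees(s/84).round(1),'globe',w2px(p,[*w,63]).round(1),G.round(1))
E
python3 - <<'E'
from tilt import *
p=cam('scene'); q=w2px(p,[555,212,60]).astype(int)
tilts(p,dict(A=([609,259],(285,181),(251,284)),B=([601,160.5],(124,120),(111,212)),C=([510,267],(332,97),(305,188)),D=([502,168],(182,44),(177,138))),q-52,400/104)
w=cam('wrist'); s=telemetry.observe()
tilts(w,dict(B=([601,160.5],(696-400,19),(668-400,38)),D=([502,168],(598-400,16),(598-400,32))),[0,0],400/512)
h=brass(w)
E
```

```text
A d [  8.8 -26.8] upright [  5.9 -25. ] lean deg if level depth [-6.7  2.9] globe [362.2 240.7] [362.8 243.3]
B d [  3.4 -23.9] upright [  3.6 -24.6] lean deg if level depth [1.7 0.3] globe [326.5 225.5] [326.4 224.6]
C d [  7.  -23.7] upright [  6.2 -24.4] lean deg if level depth [1.3 1.8] globe [375.9 218.6] [376.8 218.4]
D d [  1.3 -24.4] upright [  4.1 -23.9] lean deg if level depth [ 0.9 -5. ] globe [341.8 205.3] [343.5 205.4]
B d [ 35.8 -24.3] upright [ 33.3 -23.3] lean deg if level depth [1.3 0.5] globe [345.3  48.3] [342.5  48.1]
D d [  0.  -20.5] upright [  0.4 -26.4] lean deg if level depth [-0.2 -2.8] globe [254.8  40.5] [252.9  40.5]Traceback (most recent call last):
  File "<stdin>", line 6, in <module>
NameError: name 'brass' is not defined
```

Vase A may lean by about 7° (limit 6.9°) and D by about 3–5°. I'll look from straight above A with the wrist camera.

Call:
drive_tool([
  {"linear": [1, 0.45, 0], "turn": 0},
  {"linear": [1, 0.45, 0], "turn": 0},
  {"linear": [1, 0.45, 0], "turn": 0},
  {"linear": [1, 0.45, 0], "turn": 0},
  {"linear": [1, 0.45, 0], "turn": 0},
], claw=80)

```text
time_s: 69.05
tool_pos: [569.1, 168.0, 201.4]
eef_rot: [-2.22, -2.223, 0.0]
force: [0.9, -0.5, 0.3]
grip_width: 79.8
grasp_force: 0.0
```

Call:
drive_tool([
  {"linear": [1, 0.45, 0], "turn": 0},
  {"linear": [1, 0.45, 0], "turn": 0},
  {"linear": [0.9, 0.4, 0], "turn": 0},
  {"linear": [0, 0, 0], "turn": 0},
  {"linear": [0, 0, 0], "turn": 0},
])

```text
time_s: 69.55
tool_pos: [607.3, 253.9, 201.0]
eef_rot: [-2.219, -2.224, 0.001]
force: [-0.1, 0.6, 0.5]
grip_width: 80.3
grasp_force: 0.0
```

```bash
cat > lip.py <<'E'
from fit import *
# lip disc: find outer circle (r 20, z~147) and globe outline in the rectified view
def rect(p,c,z,h,S=3):
    g=np.mgrid[-h:h:1/S,-h:h:1/S]; P=np.stack([c[0]+g[0],c[1]+g[1],0*g[0]+z],-1).reshape(-1,3); C=(P-p['M'][:3,3])@p['M'][:3,:3]
    u=(p['cx']+p['f']*C[:,0]/C[:,2]).reshape(g[0].shape).astype(np.float32);v=(p['cy']+p['f']*C[:,1]/C[:,2]).reshape(g[0].shape).astype(np.float32)
    return cv2.remap(p['pixels'],u,v,cv2.INTER_LINEAR)
if __name__=='__main__':
    import sys; c=[float(a) for a in sys.argv[1:3]]
    w=cam('wrist'); s=telemetry.observe(); print(s['tool_pos'].round(1)); save(w,'wl')
    im=rect(w,c,148,45)[:,:,::-1]; q=w2px(w,[*c,80]).astype(int); 
    a=cv2.resize(im,(400,400)); y0,x0=max(0,q[1]-90),max(0,q[0]-90); b=cv2.resize(w['pixels'][y0:y0+180,x0:x0+180,::-1],(400,400))
    for x in range(2): pass
    cv2.circle(a,(200,200),int(20*400/90),(255,0,0),1); print('crop origin',x0,y0,400/180)
    for z,r,col in((148,20,(255,0,0)),(63,40,(0,255,0)),(36,38,(0,0,255))):
        pts=np.array([(w2px(w,v)-[x0,y0])*400/180 for v in circ(*c,r,z)]).astype(np.int32); cv2.polylines(b,[pts],True,col,1)
    cv2.imwrite('pics/'+sys.argv[3]+'.png',np.hstack([a,b]))
E
python3 lip.py 609 259 v14
python3 - <<'E'
from seat import *
w=cam('wrist')
for q in eyes.trace(w,'vase0'):
    m=q['mask'].astype(float)
    print(q['centre'],round(q['p'],2),m.sum())
    for c0 in([609,259],[601,160.5],[510,267],[502,168]):
        if np.hypot(*(w2px(w,[*c0,90])-q['centre']))<35:
            f=tv(23); q0=np.array([*c0,0,0.]); c=lambda v:(lambda s:1-np.minimum(s,m).sum()/np.maximum(s,m).sum())(sil(w,f(*v),2))
            r=minimize(c,q0,method='Nelder-Mead',options=dict(initial_simplex=q0+np.vstack([np.zeros(4),np.diag([6,6,.1,.1])]),maxiter=150)); print(c0,r.x[:2].round(1),np.degrees(r.x[2:]).round(1),round(r.fun,3))
E
```

```text
[607.2 253.3 201.1]
crop origin 165 85 2.2222222222222223
[249.6, 242.4] 0.89 2426.0
[601, 160.5] [600.7 160.7] [-0.3  1.7] 0.358
[162.5, 223.1] 0.74 734.0
[502, 168] [487.9 156.9] [18.2 21.4] 0.763
[168.1, 166.2] 0.61 4196.0
[510, 267] [507.9 267.9] [0.9 2.4] 0.016
[255.5, 171.4] 0.55 3398.0
[609, 259] [607.8 256.1] [0.7 7.4] 0.02
```

View pics/v14.png

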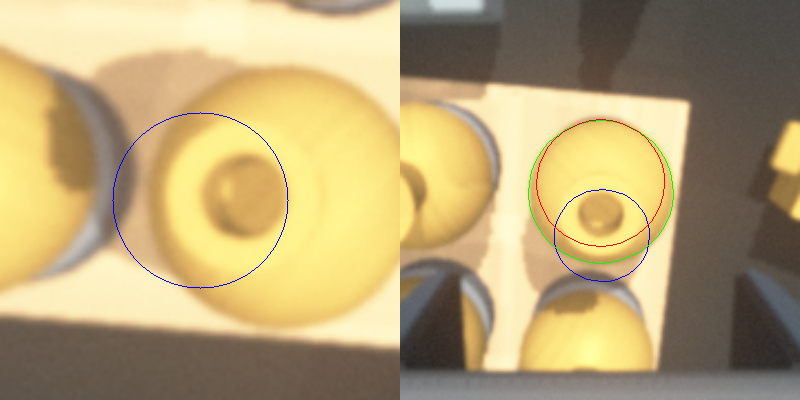

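The wrist fits are sharp (residual 0.02). A leans 7.4° toward +y, while C is fine at about 2.5°. To square A up I'll turn the tool a quarter so the fingers close along y, then close them on its neck at the ring axis.

Call:
drive_tool([
  {"linear": [0, 0, 0], "turn": 1},
  {"linear": [0, 0, 0], "turn": 1},
  {"linear": [0, 0, 0], "turn": 1},
  {"linear": [0, 0, 0], "turn": 1},
  {"linear": [0, 0, 0], "turn": 1},
])

```text
time_s: 70.2
tool_pos: [607.4, 252.8, 201.6]
eef_rot: [2.723, 1.566, 0.0]
force: [-0.5, -0.5, 0.2]
grip_width: 80.0
grasp_force: 0.0
```

Call:
drive_tool([
  {"linear": [0, 0, 0], "turn": 1},
  {"linear": [0, 0, 0], "turn": 1},
  {"linear": [0, 0, 0], "turn": 1},
  {"linear": [0, 0, 0], "turn": 1},
  {"linear": [0, 0, 0], "turn": 1},
])

```text
time_s: 70.7
tool_pos: [607.4, 252.8, 201.6]
eef_rot: [3.036, 0.808, 0.0]
force: [0.3, 0.6, 0.9]
grip_width: 80.1
grasp_force: 0.0
```

Call:
drive_tool([
  {"linear": [0, 0, 0], "turn": 1},
  {"linear": [0, 0, 0], "turn": 1},
  {"linear": [0, 0, 0], "turn": 1},
  {"linear": [0, 0, 0], "turn": 1},
  {"linear": [0, 0, 0], "turn": 1},
])

```text
time_s: 71.2
tool_pos: [607.4, 252.8, 201.6]
eef_rot: [3.142, -0.006, 0.0]
force: [-0.3, -0.4, 0.1]
grip_width: 80.2
grasp_force: 0.0
```

```bash
cat > wt.py <<'E'
from seat import *
w=cam('wrist'); s=telemetry.observe(); print(s['tool_pos'].round(1),s['joint_pos'].round(2),s['eef_rot'].round(2))
for q in eyes.trace(w,'vase0'):
    m=q['mask'].astype(float)
    for c0 in([609,259],[601,160.5],[510,267],[502,168]):
        if np.hypot(*(w2px(w,[*c0,90])-q['centre']))<35:
            f=tv(23); q0=np.array([*c0,0,0.]); c=lambda v:(lambda s:1-np.minimum(s,m).sum()/np.maximum(s,m).sum())(sil(w,f(*v),2))
            r=minimize(c,q0,method='Nelder-Mead',options=dict(initial_simplex=q0+np.vstack([np.zeros(4),np.diag([6,6,.1,.1])]),maxiter=150)); print(c0,r.x[:2].round(1),np.degrees(r.x[2:]).round(1),round(r.fun,3))
E
python3 wt.py
```

```text
[607.4 252.8 201.6] [ 0.36  0.3   1.82 -0.    1.02  1.94] [-3.14  0.02 -0.  ]
[510, 267] [507.  268.3] [1.9 1.5] 0.403
[609, 259] [607.6 258.5] [2.4 3.8] 0.022
[601, 160.5] [598.9 160.7] [2.3 1.1] 0.063
[502, 168] [486.1 167.5] [20.1 10.9] 0.785
```

Two views together put A's lean at about 4–5°. I'm in position, so I'll straighten it.

Call:
drive_tool([
  {"linear": [0.03, -0.22, 0], "turn": 0},
  {"linear": [0, 0, 1], "turn": 0},
  {"linear": [0, 0, 1], "turn": 0},
  {"linear": [0, 0, 0.9], "turn": 0},
  {"linear": [0, 0, 0.7], "turn": 0},
])

```text
time_s: 71.8
tool_pos: [608.0, 260.3, 91.8]
eef_rot: [3.141, 0.007, -0.002]
force: [0.6, -0.0, 0.2]
grip_width: 80.3
grasp_force: 0.0
```

Call:
drive_tool([
  {"linear": [0, 0, 0.25], "turn": 0},
  {"linear": [0, 0, 0], "turn": 0},
  {"linear": [0, 0, 0], "turn": 0},
  {"linear": [0, 0, 0], "turn": 0},
  {"linear": [0, 0, 0], "turn": 0},
])

```text
time_s: 72.3
tool_pos: [609.1, 260.6, 87.0]
eef_rot: [-3.141, -0.003, -0.002]
force: [0.2, -0.4, 0.2]
grip_width: 79.8
grasp_force: 0.0
```

Call:
drive_tool([
  {"linear": [0, 0, 0], "turn": 0},
  {"linear": [0, 0, 0], "turn": 0},
  {"linear": [0, 0, 0], "turn": 0},
  {"linear": [0, 0, 0], "turn": 0},
  {"linear": [0, 0, 0], "turn": 0},
], claw=25)

```text
time_s: 72.8
tool_pos: [608.5, 260.3, 85.9]
eef_rot: [3.142, 0.003, -0.0]
force: [-0.1, 1.0, 0.5]
grip_width: 42.9
grasp_force: 0.4
```

Call:
drive_tool([
  {"linear": [0, 0, 0], "turn": 0},
  {"linear": [0, 0, 0], "turn": 0},
  {"linear": [0, 0, 0], "turn": 0},
  {"linear": [0, 0, 0], "turn": 0},
  {"linear": [0, 0, 0], "turn": 0},
])

```text
time_s: 73.3
tool_pos: [608.3, 260.2, 85.7]
eef_rot: [3.141, 0.003, -0.0]
force: [-0.9, -0.0, -3.1]
grip_width: 27.3
grasp_force: 29.9
```

Call:
drive_tool([
  {"linear": [0, 0, 0.03], "turn": 0},
  {"linear": [0, 0, 0.03], "turn": 0},
  {"linear": [0, 0, 0], "turn": 0},
  {"linear": [0, 0, 0], "turn": 0},
  {"linear": [0, 0, 0], "turn": 0},
])

```text
time_s: 73.8
tool_pos: [608.9, 260.6, 84.9]
eef_rot: [-3.141, -0.002, -0.001]
force: [-2.2, 0.4, 7.5]
grip_width: 27.8
grasp_force: 30.0
```

Call:
drive_tool([
  {"linear": [0, 0, 0], "turn": 0},
  {"linear": [0, 0, 0], "turn": 0},
  {"linear": [0, 0, 0], "turn": 0},
  {"linear": [0, 0, 0], "turn": 0},
  {"linear": [0, 0, 0], "turn": 0},
], claw=60)

```text
time_s: 74.3
tool_pos: [608.4, 260.3, 84.0]
eef_rot: [3.142, 0.003, -0.0]
force: [0.0, -0.0, 0.5]
grip_width: 59.6
grasp_force: 0.0
```

Call:
drive_tool([
  {"linear": [0, 0, -0.3], "turn": 0},
  {"linear": [0, 0, -0.8], "turn": 0},
  {"linear": [0, 0, -1], "turn": 0},
  {"linear": [0, 0, -1], "turn": 0},
  {"linear": [0, 0, -0.8], "turn": 0},
])

```text
time_s: 74.8
tool_pos: [608.9, 260.5, 203.7]
eef_rot: [-3.141, -0.002, -0.002]
force: [-0.4, 0.6, 0.5]
grip_width: 60.0
grasp_force: 0.0
```

Call:
drive_tool([
  {"linear": [-0.9, 0.8, 0], "turn": 0},
  {"linear": [-0.9, 0.8, 0], "turn": 0},
  {"linear": [-0.9, 0.8, 0], "turn": 0},
  {"linear": [-0.85, 0.6, 0], "turn": 0},
  {"linear": [0, 0, 0], "turn": 0},
])

```text
time_s: 75.3
tool_pos: [499.6, 168.5, 201.5]
eef_rot: [3.141, 0.001, -0.001]
force: [0.4, 0.2, 0.7]
grip_width: 59.9
grasp_force: 0.0
```

```bash
python3 wt.py
```

```text
[501.4 169.5 202. ] [ 0.28  0.09  2.07 -0.    0.98  1.85] [-3.14 -0.   -0.  ]
[502, 168] [498.7 170.3] [ 4.2 -0.8] 0.02
[601, 160.5] [599.7 159. ] [1.6 3.7] 0.025
[510, 267] [508.  270.1] [1.7 0.9] 0.031
[609, 259] [610.6 262.7] [-1.6 -2.1] 0.029
```

All four vases are now within about 4° of upright and close to their ring centres. Next is the timer: I'll close the fingers and move toward it.

Call:
drive_tool([
  {"linear": [0, -1, 0], "turn": 0},
  {"linear": [0, -1, 0], "turn": 0},
  {"linear": [0, -1, 0], "turn": 0},
  {"linear": [0, -1, 0], "turn": 0},
  {"linear": [0, -1, 0], "turn": 0},
], claw=0)

```text
time_s: 75.9
tool_pos: [502.6, 322.3, 201.4]
eef_rot: [-3.141, -0.003, -0.001]
force: [-0.3, -0.6, 0.5]
grip_width: 23.0
grasp_force: 0.0
```

Call:
drive_tool([
  {"linear": [0, -1, 0], "turn": 0},
  {"linear": [0, -1, 0], "turn": 0},
  {"linear": [0, 0, 0], "turn": 0},
  {"linear": [0, 0, 0], "turn": 0},
  {"linear": [0, 0, 0], "turn": 0},
])

```text
time_s: 76.4
tool_pos: [502.0, 379.8, 201.0]
eef_rot: [3.141, 0.002, -0.0]
force: [0.3, -0.6, -0.6]
grip_width: 0.7
grasp_force: 0.0
```

```bash
python3 - <<'E'
from h import *
w=cam('wrist'); print(telemetry.observe()['tool_pos'].round(1)); save(w,'wp')
for f in(eyes.search_frame,):
    print([(q['centre'],round(q['p'],2),px2w(w,q['centre'],124).round(1)) for q in f(w,'plunger_top')])
g=w['pixels'].max(2); q=w2px(w,[505,389,124]).astype(int); print(q)
b=(g<60).astype(np.uint8); n,l,st,ce=cv2.connectedComponentsWithStats(b)
for i in range(1,n):
    if st[i,4]>200: print(st[i],px2w(w,ce[i],124).round(1))
T=cam('top'); q=w2px(T,[505,389,124]).astype(int); x=T['pixels'][q[1]-16:q[1]+16,q[0]-16:q[0]+16].max(2); b=(x<75).astype(np.uint8); n,l,st,ce=cv2.connectedComponentsWithStats(b)
for i in range(1,n):
    if st[i,4]>20: print('top',st[i],px2w(T,ce[i]+q-16,124).round(1))
E
```

```text
[502.  379.6 201.1]
[([244.4, 176.6], 0.76, array([515.3, 389.3, 124. ]))]
[244 186]
[236  64  28  32 259] [606.  382.4 124. ]
[ 148  127   96  127 4429] [482.7 454.1 124. ]
[ 221  162   43   40 1019] [506.9 391.6 124. ]
[488 201  24  37 426] [467.1 116.9 124. ]
[247 208  15  44 537] [456.8 380.  124. ]
[ 264  228   79   26 1680] [445.1 330.5 124. ]
[    0   265   512   119 22332] [322.2 310.8 124. ]
[242 278  24  24 344] [382.6 380.8 124. ]
top [  0   0  29  32 626] [512.7 399.7 124. ]
```

The plunger's dark disc is at wrist pixel (242,182), which is (507,391) in world. I'll go above it and press.

Call:
drive_tool([
  {"linear": [0.17, -0.36, 0], "turn": 0},
  {"linear": [0, 0, 1], "turn": 0},
  {"linear": [0, 0, 1], "turn": 0},
  {"linear": [0, 0, 1], "turn": 0},
  {"linear": [0, 0, 0.2], "turn": 0},
])

```text
time_s: 77.05
tool_pos: [505.7, 390.1, 102.1]
eef_rot: [3.139, 0.002, -0.005]
force: [-0.0, 0.2, 1.0]
grip_width: 0.5
grasp_force: 0.0
```

Call:
drive_tool([
  {"linear": [0, 0, 0.2], "turn": 0},
  {"linear": [0, 0, 0.2], "turn": 0},
  {"linear": [0, 0, 0.2], "turn": 0},
  {"linear": [0, 0, 0.1], "turn": 0},
  {"linear": [0, 0, 0], "turn": 0},
])

```text
time_s: 77.55
tool_pos: [507.6, 391.5, 85.0]
eef_rot: [-3.141, -0.002, -0.002]
force: [-1.2, -0.7, 5.6]
grip_width: 0.3
grasp_force: 3.3
```

Call:
drive_tool([
  {"linear": [0, 0, 0.2], "turn": 0},
  {"linear": [0, 0, 0.2], "turn": 0},
  {"linear": [0, 0, 0.15], "turn": 0},
  {"linear": [0, 0, 0], "turn": 0},
  {"linear": [0, 0, 0], "turn": 0},
])

```text
time_s: 78.05
tool_pos: [507.8, 391.7, 69.4]
eef_rot: [-3.14, -0.002, -0.003]
force: [-5.0, -2.5, 13.6]
grip_width: 0.5
grasp_force: 6.9
```

Call:
drive_tool([
  {"linear": [0, 0, 0.05], "turn": 0},
  {"linear": [0, 0, 0.05], "turn": 0},
  {"linear": [0, 0, 0], "turn": 0},
  {"linear": [0, 0, 0], "turn": 0},
  {"linear": [0, 0, 0], "turn": 0},
])

```text
time_s: 78.55
tool_pos: [508.1, 391.8, 69.1]
eef_rot: [-3.14, -0.003, -0.003]
force: [-16.5, -13.1, 52.4]
grip_width: 0.3
grasp_force: 26.2
```

I've hit the end stop. I'll ease off 1.5 mm and hold for more than two seconds.

Call:
drive_tool([
  {"linear": [0, 0, -0.05], "turn": 0},
  {"linear": [0, 0, 0], "turn": 0},
  {"linear": [0, 0, 0], "turn": 0},
  {"linear": [0, 0, 0], "turn": 0},
  {"linear": [0, 0, 0], "turn": 0},
])

```text
time_s: 79.05
tool_pos: [507.9, 391.8, 69.2]
eef_rot: [-3.14, -0.003, -0.003]
force: [-9.9, -8.7, 33.9]
grip_width: 0.2
grasp_force: 16.5
```

Call:
drive_tool([
  {"linear": [0, 0, 0], "turn": 0},
  {"linear": [0, 0, 0], "turn": 0},
  {"linear": [0, 0, 0], "turn": 0},
  {"linear": [0, 0, 0], "turn": 0},
  {"linear": [0, 0, 0], "turn": 0},
])

```text
time_s: 79.55
tool_pos: [508.0, 391.8, 69.3]
eef_rot: [-3.14, -0.002, -0.003]
force: [-10.8, -8.3, 33.3]
grip_width: 0.3
grasp_force: 16.5
```

Call:
drive_tool([
  {"linear": [0, 0, 0], "turn": 0},
  {"linear": [0, 0, 0], "turn": 0},
  {"linear": [0, 0, 0], "turn": 0},
  {"linear": [0, 0, 0], "turn": 0},
  {"linear": [0, 0, 0], "turn": 0},
])

```text
time_s: 80.05
tool_pos: [508.0, 391.8, 69.3]
eef_rot: [-3.14, -0.002, -0.003]
force: [-10.4, -8.2, 33.9]
grip_width: 0.5
grasp_force: 16.5
```

Call:
drive_tool([
  {"linear": [0, 0, 0], "turn": 0},
  {"linear": [0, 0, 0], "turn": 0},
  {"linear": [0, 0, 0], "turn": 0},
  {"linear": [0, 0, 0], "turn": 0},
  {"linear": [0, 0, 0], "turn": 0},
])

```text
time_s: 80.55
tool_pos: [508.0, 391.7, 69.2]
eef_rot: [-3.14, -0.002, -0.003]
force: [-10.7, -7.4, 32.9]
grip_width: 0.2
grasp_force: 16.5
```

Call:
drive_tool([
  {"linear": [0, 0, 0], "turn": 0},
  {"linear": [0, 0, 0], "turn": 0},
  {"linear": [0, 0, 0], "turn": 0},
  {"linear": [0, 0, 0], "turn": 0},
  {"linear": [0, 0, 0], "turn": 0},
])

```text
time_s: 81.05
tool_pos: [508.0, 391.7, 69.3]
eef_rot: [-3.14, -0.002, -0.003]
force: [-10.3, -8.1, 32.6]
grip_width: 0.8
grasp_force: 16.5
```

Call:
drive_tool([
  {"linear": [0, 0, -0.5], "turn": 0},
  {"linear": [0, 0, -0.8], "turn": 0},
  {"linear": [0, 0, -1], "turn": 0},
  {"linear": [0, 0, -1], "turn": 0},
  {"linear": [0, 0, -1], "turn": 0},
])

```text
time_s: 81.55
tool_pos: [507.2, 391.2, 197.1]
eef_rot: [-3.141, -0.002, -0.002]
force: [0.0, 0.4, -0.5]
grip_width: 0.6
grasp_force: 0.0
```

Call:
drive_tool([
  {"linear": [0, 1, 0], "turn": 0},
  {"linear": [0, 1, 0], "turn": 0},
  {"linear": [0, 1, 0], "turn": 0},
  {"linear": [0, 1, 0], "turn": 0},
  {"linear": [0, 1, 0], "turn": 0},
])

```text
time_s: 82.05
tool_pos: [507.4, 240.0, 195.9]
eef_rot: [-3.141, -0.003, -0.002]
force: [1.0, 0.1, -0.4]
grip_width: 0.2
grasp_force: 0.0
```

```bash
python3 wt.py; python3 can2.py
```

```text
[507.1 236.9 195.6] [ 0.4   0.15  2.02 -0.    0.97  1.97] [3.14 0.   0.  ]
[502, 168] [498.  168.2] [4.4 1.8] 0.033
[510, 267] [509.1 267.9] [1.1 2.1] 0.021
[609, 259] [610.5 260.1] [-1.3  0.8] 0.017
[601, 160.5] [600.7 160.3] [0.2 1.7] 0.021
top 0.87 [331.6, 148.4] 745.0 [ 655.7 -261.8] 0.072 bay 5.7 -2.9
top 0.59 [398.0, 168.4] 600.0 [ 655. -255.] 1.0 bay 3.2 3.5
scene 0.62 [186.6, 179.2] 1407.0 [ 654.4 -261.6] 0.052 bay 4.3 -3.0
```

```bash
python3 -c "
from h import *
print(manip.finish_job())"
```

```text
the job is handed in; nothing more can be done
None
```

The job is handed in, with no verdict returned: the can is against the bay's back wall, all four brass vases are in rings (largest measured lean about 5° against the 6.9° limit), and the plunger was held at its stop for over two seconds, then let go (rise not checked).

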